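Probe the circuit modules and file them in their sleeves

TASK

Test the two or three circuit modules on the black mat with the yellow probe from its stand: rest its tip lightly for a moment on the gold disc of the aluminium reference block, then on each module's gold pads, the white square's first and then the black square's, red module first, then yellow, then blue, and at last on the reference disc once more. Then hang the probe back in its stand, tip down and upright on its collar, and slide every module nose first into the sleeve of its own colour, fully home so that only its tail sticks out. Do not press hard with the probe, and leave the other things on the bench standing where they are.

Things in the scene. Friction and masses are not known exactly. Their poses are not given: they have to be found in the camera images.
- mat: fixed black work mat, 240 (x) by 360 (y) by 3 mm thick; origin at the centre of its underside, on the bench. The modules start on it
- probe: yellow and black test probe, 172 mm long, 120 g, hanging tip down in its stand. Origin at the unpressed tip, z axis up the handle. From the tip up: brass spring tip 6 mm dia (z 0 to 24 mm; gives up to 14 mm at 1 to 5 N), black shaft up to 20 mm dia (z 24 to 95), black collar 46 mm dia (z 95 to 102), yellow handle 24 mm square, flats along x and y (z 102 to 172)
- probe_point (a point): the very end of the probe's brass tip (moves up the probe as the tip is pressed in)
- stand: fixed aluminium probe stand, 90 by 90 mm foot, 120 mm high, origin under its centre on the bench; its top plate (78 mm square, 6 mm thick) has a 30 mm square hole through which the probe hangs, collar resting on the plate (probe origin then 25 mm above the bench)
- reference: fixed aluminium reference block, 50 by 50 by 40 mm high, with a gold disc on a green square on its top; origin under its centre
- reference_pad (a point): centre of the gold disc (16 mm dia) on top of the reference block, 40 mm above the bench
- module_red: loose red circuit module (may be absent), 80 g, 16 mm thick: a body 90 mm long (x -45 to 45 mm), 50 mm wide, green board on top, and a plain red tail 28 mm wide at its -x end (x -85 to -45), the place to grip it. Origin at the centre of the underside of the 90 mm body, z up, nose towards +x
- red_white_pad (a point): centre of the gold test pad (16 mm dia disc) on the white square, on the top face of the red module, at its x = 26 mm, y = 0, z = 16 mm
- red_black_pad (a point): centre of the gold test pad (16 mm dia disc) on the black square, on the top face of the red module, at its x = -24 mm, y = 0, z = 16 mm
- sleeve_red: fixed red sleeve lying flat, 61 mm wide, 28 mm high (roof lip 34 mm), open at its -x end (flared mouth at x = -48 mm). Inside 53 mm wide, 19 mm high, floor at z = 6 mm, end wall at x = 46 mm. Module fully home: nose on the end wall, its origin 1 mm beyond (x) and 6 mm above the sleeve's, axes parallel, tail sticking out. Origin on the underside, z up
- module_yellow: loose yellow circuit module (may be absent), 80 g, 16 mm thick: a body 90 mm long (x -45 to 45 mm), 50 mm wide, green board on top, and a plain yellow tail 28 mm wide at its -x end (x -85 to -45), the place to grip it. Origin at the centre of the underside of the 90 mm body, z up, nose towards +x
- yellow_white_pad (a point): centre of the gold test pad (16 mm dia disc) on the white square, on the top face of the yellow module, at its x = 26 mm, y = 0, z = 16 mm
- yellow_black_pad (a point): centre of the gold test pad (16 mm dia disc) on the black square, on the top face of the yellow module, at its x = -24 mm, y = 0, z = 16 mm
- sleeve_yellow: fixed yellow sleeve lying flat, 61 mm wide, 28 mm high (roof lip 34 mm), open at its -x end (flared mouth at x = -48 mm). Inside 53 mm wide, 19 mm high, floor at z = 6 mm, end wall at x = 46 mm. Module fully home: nose on the end wall, its origin 1 mm beyond (x) and 6 mm above the sleeve's, axes parallel, tail sticking out. Origin on the underside, z up
- module_blue: loose blue circuit module (may be absent), 80 g, 16 mm thick: a body 90 mm long (x -45 to 45 mm), 50 mm wide, green board on top, and a plain blue tail 28 mm wide at its -x end (x -85 to -45), the place to grip it. Origin at the centre of the underside of the 90 mm body, z up, nose towards +x
- blue_white_pad (a point): centre of the gold test pad (16 mm dia disc) on the white square, on the top face of the blue module, at its x = 26 mm, y = 0, z = 16 mm
- blue_black_pad (a point): centre of the gold test pad (16 mm dia disc) on the black square, on the top face of the blue module, at its x = -24 mm, y = 0, z = 16 mm
- sleeve_blue: fixed blue sleeve lying flat, 61 mm wide, 28 mm high (roof lip 34 mm), open at its -x end (flared mouth at x = -48 mm). Inside 53 mm wide, 19 mm high, floor at z = 6 mm, end wall at x = 46 mm. Module fully home: nose on the end wall, its origin 1 mm beyond (x) and 6 mm above the sleeve's, axes parallel, tail sticking out. Origin on the underside, z up
- spray_can: white spray can, 52 mm dia, 190 mm high; loose, not part of the job. Origin at the centre of its underside
- tape_roll: blue roll of tape, 72 mm dia, 20 mm high, lying flat; loose, not part of the job. Origin at the centre of its underside
- driver: screwdriver lying on the bench; loose, not part of the job. Origin at its middle, at bench level
- mouse: black computer mouse, 100 by 58 by 30 mm; loose, not part of the job. Origin at the centre of its underside
- parts_tray: grey open parts tray, 90 by 130 by 35 mm; loose, not part of the job. Origin at the centre of its underside
- mug: white mug, 76 mm dia, 90 mm high; loose, not part of the job. Origin at the centre of its underside
Things that resemble listed ones, but are neither listed nor needed, are in the scene too. Leave any green or turquoise look-alike of the probe alone.

How it is judged:
By the outcome, as a careful person would: the job done as asked, in the order asked, and still so for the second after the job is handed in, with the robot touching nothing.
Of module_red, module_yellow, module_blue only 2 to 3 are there at a start; the rules pass over those that are not, and their reading is None.
At some moment in a run one of module_red, module_yellow, module_blue may be knocked a few centimetres aside while the robot is not near it.
It also fails if it takes over 210 s, if anything falls off the work surface, if the arm or the gripper's body presses on something with over 40 N, if the wrist force passes 120 N, or if a joint passes its speed limit or range.

ROBOT

A 6-joint arm with a two-finger parallel gripper is mounted at the origin on the work surface. World frame = base frame: x ahead of the robot, y to its left, z up, the work surface at z = 0. Lengths are in m, angles in rad, forces in N, time in s.
With the tool pointing down it reaches from about 0.275 to 0.825 m from the base axis. Payload 4.9 kg.
Tool frame: the origin (TCP) lies on the front face of the gripper's body, between the roots of the fingers; the fingertips stand 73 mm ahead of it and the grasp point (between the pads) lies r.tcp_to_grasp ahead of it (r.tcp_to_grasp is the distance from the TCP to the grasp point, in m); z points along the fingers, y is the line along which they close (so a half turn about z gives the same grasp; the last joint's range is limited). The gripper opens to 85 mm and grips with 20 to 120 N. Pads are 22 mm wide; open, the fingers measure 114 mm over their backs; the gripper's body (76 mm by 85 mm) begins 54 mm behind the grasp point. The pads swing forward as they close: fully open they stand 13 mm farther back than shut.
Start: joints at [1.042, 0.326, -0.193, 1.052, 0, 1.437], TCP at [0.212, 0.508, 0.304] pointing down, gripper open.
Joint ranges: [-2.65, 2.65], [-0.97, 1.79], [-1.3, 1.35], [-1.93, 2.1], [-1.47, 1.37], [-3.14, 3.14]. Speed limits (rad/s): [2.57, 2.57, 3.14, 3.14, 3.14, 3.14].

INTERFACE

Orientations are given as a unit quaternion [x, y, z, w].
In Python, from cell import r, eyes, nets gives the robot as it stands. The module is installed in compiled form; this text tells all that it offers.
- The arm moves only by the tool jog_arm, never from a script. Its argument "increments" is a list of rows, each a list of 3 entries, a list of its own where there are three numbers: the turn, a rotation vector about the world's x, y, z in degrees, then the shift along the world's x, y, z in cm, then the finger opening in cm, from 0 to 8.54. A call has 1 to 10 rows; each row is the pose to reach, as a shift and turn from the pose commanded when the call began; what a row does not reach only later rows make up. A row lasts 1/10 s, in which the tool goes at most 50 mm and 8.59 degrees, less where a joint would pass 70% of its speed; a pose out of reach is approached as far as the arm can. A call with a gripper value outside its range is refused whole. The fingers move at their own pace and stop on an object; the grip force is fixed at half the most. Time passes only in rows, so rows that repeat a pose let the fingers close. It gives the time, the measured TCP pose, the force, the opening and the grip force at its end, in the units of the state.
- r.state(): the state, without advancing time (a new reading comes with each control period).
- eyes.camera(name): name is "scene" or "side" or "wrist"; returns the picture (400x640x3 uint8, red, green, blue); there is no depth.
- eyes.camera_info(name): a dict with "fovy" (degrees; the focal length in pixels is half the picture's height over the tangent of half this angle, whatever the lens; pixels are square), "cx", "cy" (the principal point, pixels), "world_to_cam" (4x4, takes a point from world to camera coordinates). Camera axes: x right, y up, looking along -z (the intrinsics and any distortion apply to the point x, -y, -z); pixel columns grow to the right and rows downward; lengths in m; the calibration is good to about 2 mm. The wrist camera is an equidistant fisheye: a pixel r from the principal point sees the ray r / f radians off the axis. A picture is of the moment at which its call begins: read the wrist's pose just before it. camera_info takes no time and is no camera call; for the wrist camera it gives the pose at the moment of the call.
- r.job_done(): hands the job in; it is judged then, once.
Trained networks look in the newest picture that a camera, given by its name, has taken for a name from the list of things; names that differ only in an ending like _2 or _b are one class to them, and where a whole thing is asked for, a point or a joint stands for the part that bears it (a point fixed in the world has none). Each returns a list of dicts, best first, with "score" (0 to 1); they miss things now and then, are a little off and sometimes report something else, mostly with a low value. They report only what shows in the picture. A call takes as long as a camera call. They do not tell look-alikes from the thing itself.
- nets.find_in(camera, label): "centre" ([x, y, z] in m, in world coordinates, good to about 4 mm: the middle of the surface that is visible of it).
The state is a dict: "time_s": time; "qpos": joint angles; "dq": joint speeds; "joint_torque": joint torques, N m; "ee_pos": TCP position; "eef_rot": TCP orientation; "contact_force": force on the tool from outside, world axes, zero at the start; "torque": the same for the moment, N m; "opening": finger opening in m; "gripper_force": force on a finger pad.
Only numpy, scipy, OpenCV 4.12 (cv2) and the standard library are available. Lean on these libraries where they do the work, as an engineer would, in place of code of your own. Each camera call takes 0.05 s, during which the arm holds its last target. There are 200 camera calls.

## Working session

There is one attempt and no reset: what is moved stays moved. The work goes in short steps, Python scripts to look and compute and a tool call to move; the robot and the scene stay as the last step left them, time stands still between calls to the robot, and variables do not carry over. Pictures are saved under pics/ and viewed, at most 14 in all, crops included, and the job is handed in when it is done.

Besides the shell and the picture viewer there is one more tool, called after ">>>" as name(argument=value, ...) on one line, values as JSON. jog_arm: Moves the arm, as the interface text tells. Its arguments: {"type":"object","properties":{"increments":{"type":"array","items":{"type":"array"}}},"required":["increments"]}

```bash
mkdir -p pics
cat > h.py <<'E'
import numpy as np, cv2
from cell import r, eyes, nets
from scipy.spatial.transform import Rotation as R
def snap(cam,name):
    im=eyes.camera(cam); cv2.imwrite(f'pics/{name}.png',im[:,:,::-1]); return im
def proj(cam,p):
    i=eyes.camera_info(cam); f=200/np.tan(np.radians(i['fovy'])/2)
    q=np.array(i['world_to_cam'])@np.r_[p,1]; x,y,z=q[0],-q[1],-q[2]
    if cam=='wrist':
        rr=np.hypot(x,y); th=np.arctan2(rr,z); return np.array([i['cx']+f*th*x/rr,i['cy']+f*th*y/rr])
    return np.array([i['cx']+f*x/z,i['cy']+f*y/z])
def unproj(cam,px,zw,info=None):
    i=info or eyes.camera_info(cam); f=200/np.tan(np.radians(i['fovy'])/2)
    u=(px[0]-i['cx'])/f; v=(px[1]-i['cy'])/f
    if cam=='wrist':
        th=np.hypot(u,v); s=np.sin(th)/max(th,1e-9); d=np.array([u*s,-v*s,-np.cos(th)])
    else: d=np.array([u,-v,-1])
    M=np.array(i['world_to_cam']); Rm=M[:3,:3]; c=-Rm.T@M[:3,3]; d=Rm.T@d
    return c+d*(zw-c[2])/d[2]
E
python3 - <<'E'
from h import *
s=r.state(); print({k:np.round(v,3) for k,v in s.items()}, r.tcp_to_grasp)
for c in ['scene','side','wrist']:
    snap(c,c+'0'); i=eyes.camera_info(c); print(c,i['fovy'],i['cx'],i['cy'],np.round(i['world_to_cam'],3).tolist())
for n in ['probe','stand','reference','reference_pad','mat']+[f'{a}{c}' for c in ['red','yellow','blue'] for a in ['module_','sleeve_']]+[f'{c}_{k}_pad' for c in ['red','yellow','blue'] for k in ['white','black']]:
    for d in nets.find_in('scene',n)[:3]: print(n,np.round(d['centre'],3),round(d['score'],2),proj('scene',d['centre']).round())
E
```

```text
{'time_s': np.float64(0.0), 'qpos': array([ 1.042,  0.327, -0.194,  1.052, -0.   ,  1.437]), 'dq': array([ 0.002,  0.   , -0.001,  0.   ,  0.001, -0.   ]), 'joint_torque': array([-0.0000e+00, -4.4340e+01,  2.6244e+01,  1.6000e-02, -0.0000e+00,
       -0.0000e+00]), 'ee_pos': array([0.211, 0.507, 0.303]), 'eef_rot': array([ 0.196,  0.981, -0.001, -0.   ]), 'contact_force': array([ 0.549,  0.446, -0.068]), 'torque': array([-0.005,  0.021, -0.043]), 'gripper_force': np.float64(0.0), 'opening': np.float64(0.085)} 0.0539
scene 57.641620879045504 314.7686228176174 197.79801668071863 [[0.651, 0.759, -0.003, -0.403], [-0.481, 0.416, 0.772, 0.214], [0.587, -0.501, 0.636, -1.582], [0.0, 0.0, 0.0, 1.0]]
side 55.958850537957424 317.04625723765054 203.09223426929017 [[-0.996, -0.094, -0.007, 0.615], [0.055, -0.631, 0.774, -0.06], [-0.077, 0.77, 0.634, -1.164], [0.0, 0.0, 0.0, 1.0]]
wrist 65.70646984690485 314.84221985142483 195.95454035537207 [[0.384, 0.923, -0.001, -0.551], [-0.877, 0.365, -0.312, 0.041], [-0.288, 0.121, 0.95, -0.379], [0.0, 0.0, 0.0, 1.0]]
probe [0.674 0.08  0.116] 0.91 [345. 1
[... 427 characters left out ...]
 183.]
module_yellow [ 0.546 -0.384  0.018] 0.83 [198. 265.]
sleeve_yellow [0.521 0.311 0.03 ] 0.75 [359. 168.]
module_blue [ 0.522 -0.148  0.019] 0.4 [261. 223.]
sleeve_blue [0.548 0.25  0.033] 0.59 [353. 177.]
red_white_pad [ 0.522 -0.147  0.018] 0.63 [262. 224.]
red_white_pad [ 0.45  -0.002  0.033] 0.47 [284. 192.]
red_white_pad [ 0.548 -0.384  0.021] 0.3 [198. 265.]
red_black_pad [ 0.522 -0.145  0.02 ] 0.96 [262. 223.]
red_black_pad [ 0.804 -0.244  0.023] 0.49 [291. 294.]
yellow_white_pad [ 0.551 -0.389  0.02 ] 0.64 [198. 266.]
yellow_black_pad [ 0.546 -0.385  0.02 ] 0.71 [198. 264.]
yellow_black_pad [0.549 0.248 0.033] 0.31 [353. 177.]
blue_black_pad [0.488 0.561 0.027] 0.62 [394. 143.]
```

View pics/scene0.png

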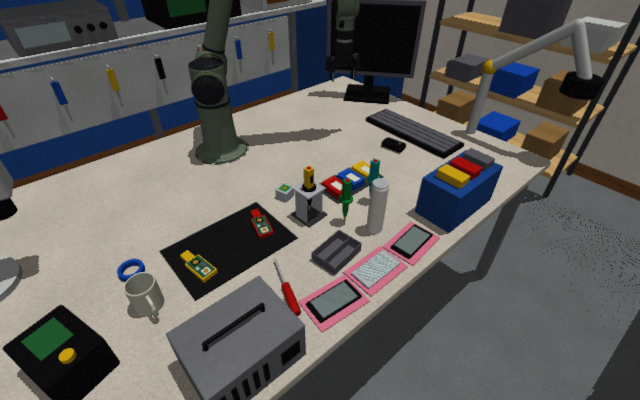

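View pics/side0.png

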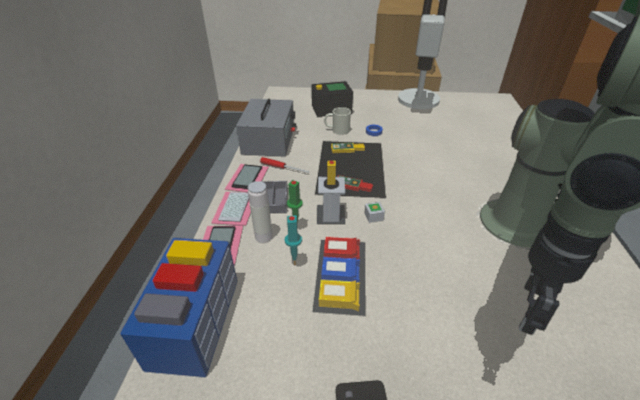

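Red module is at scene (261,223) and yellow at (198,265); no blue module is visible. The yellow probe is in its stand at scene (308,180). The look-alikes are green at (346,195) and turquoise at (374,170). Next I'll look closer with the wrist camera.

Run:
```python
from h import *
s=r.state(); i=eyes.camera_info('wrist'); M=np.array(i['world_to_cam']); c=-M[:3,:3].T@M[:3,3]
T=R.from_quat(s['eef_rot'])
print('cam in tool',T.inv().apply(c-s['ee_pos']).round(3),'axes (x,y,look) in tool',(T.inv().as_matrix()@M[:3,:3].T).round(3).tolist())
print('tool',T.as_matrix().round(3).tolist())
```

```text
cam in tool [ 0.08   0.001 -0.069] axes (x,y,look) in tool [[0.0, 0.95, 0.312], [1.0, -0.0, -0.0], [-0.0, 0.312, -0.95]]
tool [[-0.923, 0.385, -0.0], [0.385, 0.923, 0.0], [0.0, 0.0, -1.0]]
```

>>> jog_arm(increments=[[[0,0,0],[14,-30,8],8.5],[[0,0,0],[14,-30,8],8.5],[[0,0,0],[14,-30,8],8.5],[[0,0,0],[14,-30,8],8.5],[[0,0,0],[14,-30,8],8.5],[[0,0,0],[14,-30,8],8.5],[[0,0,0],[14,-30,8],8.5],[[0,0,0],[14,-30,8],8.5],[[0,0,0],[14,-30,8],8.5],[[0,0,0],[14,-30,8],8.5]])

```text
time_s: 2.0
ee_pos: [0.3511, 0.2082, 0.3836]
eef_rot: [0.196, 0.981, 0.0, -0.0]
contact_force: [0.5, 0.7, -0.3]
opening: 0.0852
gripper_force: 0.0
```

Run:
```python
from h import *
snap('wrist','w1')
for n in ['probe','stand','reference','reference_pad']+[f'{a}{c}' for c in ['red','yellow','blue'] for a in ['sleeve_','module_']]:
    for d in nets.find_in('wrist',n)[:2]: print(n,np.round(d['centre'],3),round(d['score'],2),proj('wrist',d['centre']).round())
```

```text
probe [0.561 0.018 0.128] 0.74 [250. 349.]
probe [0.471 0.567 0.031] 0.3 [540. 148.]
stand [0.553 0.029 0.029] 0.78 [263. 304.]
reference [0.425 0.032 0.04 ] 0.95 [227. 245.]
reference [0.516 0.327 0.032] 0.69 [425. 226.]
reference_pad [0.422 0.032 0.041] 0.98 [225. 244.]
sleeve_red [0.517 0.182 0.032] 0.83 [339. 260.]
module_red [ 0.461 -0.131  0.019] 0.88 [166. 283.]
sleeve_yellow [0.516 0.327 0.033] 0.57 [425. 226.]
sleeve_yellow [ 0.432 -0.226  0.003] 0.17 [129. 278.]
module_yellow [ 0.492 -0.379  0.016] 0.61 [100. 317.]
sleeve_blue [0.518 0.25  0.031] 0.67 [380. 244.]
```

View pics/w1.png

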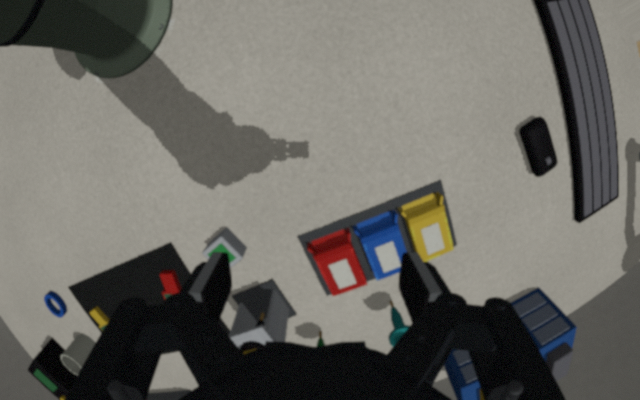

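The wrist view shows sleeves red (335,262), blue (380,244) and yellow (428,225), with their mouths toward the base. The reference is at (223,245), the stand at (262,312), and the red and yellow modules on the mat are at (170,285) and (98,317). Next: straighten the yaw and move over the sleeves.

>>> jog_arm(increments=[[[0,0,8],[6,2,-4],8.5],[[0,0,16],[12,4,-8],8.5],[[0,0,22.6],[17,4.5,-10],8.5],[[0,0,22.6],[17,4.5,-10],8.5],[[0,0,22.6],[17,4.5,-10],8.5],[[0,0,22.6],[17,4.5,-10],8.5],[[0,0,22.6],[17,4.5,-10],8.5],[[0,0,22.6],[17,4.5,-10],8.5]])

```text
time_s: 3.35
ee_pos: [0.5208, 0.2528, 0.2856]
eef_rot: [-0.0, 1.0, 0.0, 0.001]
contact_force: [0.3, 0.1, 0.7]
opening: 0.085
gripper_force: 0.0
```

Run:
```python
from h import *
im=snap('wrist','w2')
s=r.state();print(s['ee_pos'],s['eef_rot'])
cv2.imwrite('pics/w2b.png',cv2.resize(im[:,:,::-1][60:320,160:480],None,fx=2.4,fy=2.3,interpolation=cv2.INTER_CUBIC)) if 0 else None
for n in [f'{a}{c}' for c in ['red','yellow','blue'] for a in ['sleeve_']]:
    for d in nets.find_in('wrist',n)[:2]: print(n,np.round(d['centre'],3),round(d['score'],2),proj('wrist',d['centre']).round())
```

```text
[0.52092809 0.25278862 0.28568815] [-1.92122031e-05  9.99999288e-01  3.83756703e-04  1.12941983e-03]
sleeve_red [0.524 0.181 0.031] 0.62 [248. 175.]
sleeve_yellow [0.521 0.324 0.035] 0.85 [380. 173.]
sleeve_blue [0.525 0.254 0.032] 0.84 [315. 175.]
```

View pics/w2.png

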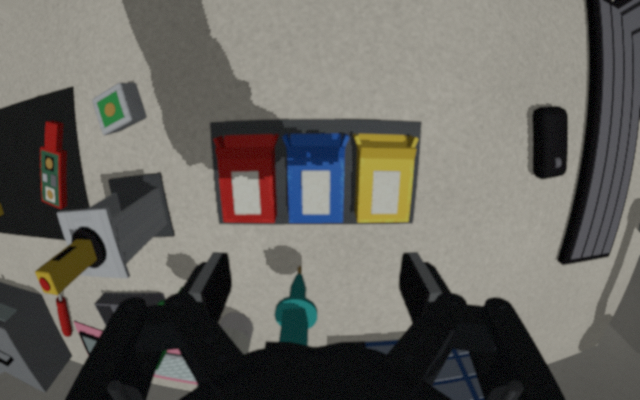

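```bash
cat >> h.py <<'E'
def ortho(im,cam,z,x0,x1,y0,y1,s=2000,info=None):
    "top-down map at height z: row grows with -x, col with -y; s px per m"
    i=info or eyes.camera_info(cam); f=200/np.tan(np.radians(i['fovy'])/2)
    xs=x1-np.arange(int((x1-x0)*s))/s; ys=y1-np.arange(int((y1-y0)*s))/s
    Y,X=np.meshgrid(ys,xs); P=np.stack([X,Y,0*X+z,0*X+1],-1)@np.array(i['world_to_cam']).T
    x,y,d=P[...,0],-P[...,1],-P[...,2]; q=np.hypot(x,y)
    k=np.arctan2(q,d)/q if cam=='wrist' else 1/d
    return cv2.remap(im,(i['cx']+f*k*x).astype(np.float32),(i['cy']+f*k*y).astype(np.float32),cv2.INTER_CUBIC)
E
python3 - <<'E'
from h import *
im=cv2.imread('pics/w2.png')
o=ortho(im,'wrist',0.028,0.44,0.60,0.13,0.37,3200)
for k in range(0,o.shape[1],64): o[:12,k]=255   # 20 mm ticks
for k in range(0,o.shape[0],64): o[k,:12]=255
cv2.imwrite('pics/o2.png',o); print(o.shape)
h=cv2.cvtColor(ortho(im,'wrist',0.028,0.44,0.60,0.13,0.37,2000),cv2.COLOR_BGR2HSV)
for n,lo,hi in [('red',(0,120,50),(8,255,255)),('blue',(100,120,50),(125,255,255)),('yellow',(18,110,60),(35,255,255))]:
    m=cv2.inRange(h,lo,hi); m=cv2.morphologyEx(m,cv2.MORPH_OPEN,np.ones((5,5)))
    if n=='red': m|=cv2.inRange(h,(172,120,50),(180,255,255))
    # width per x
    for x in (0.55,0.535,0.52,0.505,0.49):
        c=np.flatnonzero(m[int((0.60-x)*2000)]); print(n,x,(0.37-c[[0,-1]]/2000).round(4), 'mid',round(0.37-c[[0,-1]].mean()/2000,4)) if len(c) else 0
    rws=np.flatnonzero((m>0).sum(1)>60); print(n,'x ext',0.6-rws[[0,-1]]/2000)
E
```

```text
(511, 768, 3)
red 0.55 [0.21   0.1455] mid 0.1778
red 0.535 [0.21   0.1455] mid 0.1778
red 0.52 [0.21  0.146] mid 0.178
red 0.505 [0.209 0.145] mid 0.177
red 0.49 [0.211 0.144] mid 0.1775
red x ext [0.582 0.48 ]
blue 0.55 [0.286 0.223] mid 0.2545
blue 0.535 [0.2855 0.223 ] mid 0.2542
blue 0.52 [0.2855 0.2235] mid 0.2545
blue 0.505 [0.2855 0.2235] mid 0.2545
blue 0.49 [0.2875 0.221 ] mid 0.2542
blue x ext [0.582 0.48 ]
yellow 0.55 [0.364 0.3  ] mid 0.332
yellow 0.535 [0.364  0.2995] mid 0.3318
yellow 0.52 [0.3635 0.2995] mid 0.3315
yellow 0.505 [0.3645 0.2995] mid 0.332
yellow 0.49 [0.365 0.297] mid 0.331
yellow x ext [0.582  0.4795]
```

View pics/o2.png

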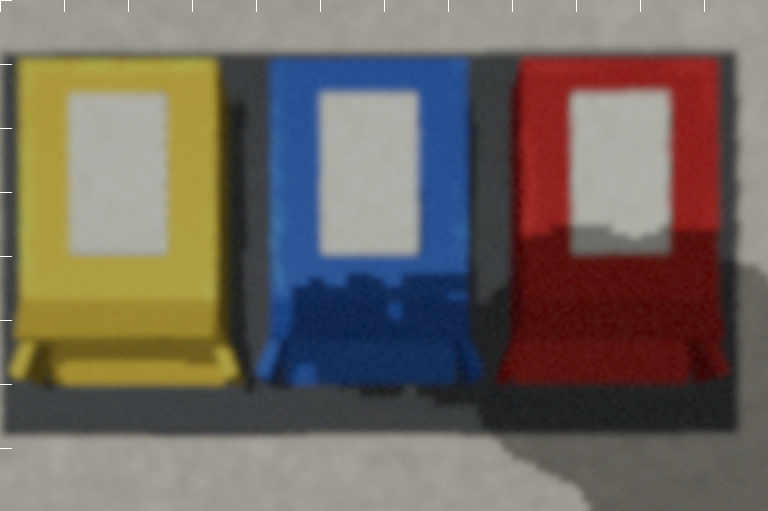

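>>> jog_arm(increments=[[[0,0,0],[0,-3,4],8.5],[[0,0,0],[1,-8,7],8.5],[[0,0,0],[1,-13,7],8.5],[[0,0,0],[1,-18,7],8.5],[[0,0,0],[1,-23,7],8.5],[[0,0,0],[1,-25.5,7],8.5],[[0,0,0],[1,-25.5,7],8.5],[[0,0,0],[1,-25.5,7],8.5],[[0,0,0],[1,-25.5,7],8.5]])

```text
time_s: 4.45
ee_pos: [0.5314, -0.0014, 0.3542]
eef_rot: [-0.0, 1.0, 0.0, 0.0]
contact_force: [0.8, 0.0, 0.7]
opening: 0.0849
gripper_force: 0.0
```

Run:
```python
from h import *
s=r.state();print(s['ee_pos'],s['eef_rot'],s['qpos'])
im=snap('wrist','w3')
np.save('w3.npy',eyes.camera_info('wrist')['world_to_cam'])
for n in ['probe','stand','reference','reference_pad','module_red','red_white_pad','red_black_pad','module_yellow','yellow_white_pad','yellow_black_pad']:
    for d in nets.find_in('wrist',n)[:2]: print(n,np.round(d['centre'],3),round(d['score'],2),proj('wrist',d['centre']).round())
```

```text
[ 0.53137039 -0.0014447   0.35419776] [-3.13203979e-04  9.99999912e-01  1.77736012e-04  2.16114839e-04] [-1.41856176e-01  2.62609327e-01 -1.50642333e-01  1.15716717e+00
  4.13128671e-04 -1.42482506e-01]
probe [0.663 0.079 0.129] 0.71 [382. 289.]
probe [0.562 0.015 0.165] 0.7 [331. 223.]
stand [0.553 0.01  0.119] 0.93 [325. 196.]
reference [0.438 0.014 0.041] 0.88 [326.  86.]
reference_pad [0.433 0.013 0.041] 0.77 [326.  82.]
module_red [ 0.509 -0.14   0.019] 0.96 [212. 143.]
module_red [ 0.764 -0.039  0.015] 0.72 [291. 300.]
red_white_pad [ 0.51  -0.132  0.019] 0.88 [218. 143.]
red_black_pad [ 0.51  -0.138  0.015] 0.88 [215. 143.]
red_black_pad [ 0.768 -0.039  0.014] 0.61 [292. 301.]
module_yellow [ 0.54  -0.374  0.02 ] 0.69 [ 86. 170.]
yellow_white_pad [ 0.538 -0.377  0.022] 0.65 [ 84. 169.]
yellow_black_pad [ 0.534 -0.38   0.019] 0.6 [ 84. 166.]
```

View pics/w3.png

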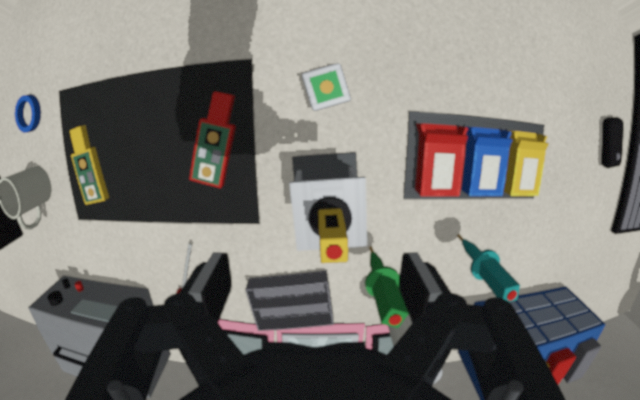

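Run:
```python
from h import *
im=cv2.imread('pics/w3.png')
a=ortho(im,'wrist',0.197,0.50,0.60,-0.05,0.05,3900); b=ortho(im,'wrist',0.120,0.50,0.60,-0.05,0.05,3900)
for o in (a,b):
    for k in range(0,390,39): o[:10,k]=(0,0,255); o[k,:10]=(0,0,255)
cv2.imwrite('pics/o3.png',np.hstack([a,b]))
```

```text
(no output)
```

View pics/o3.png

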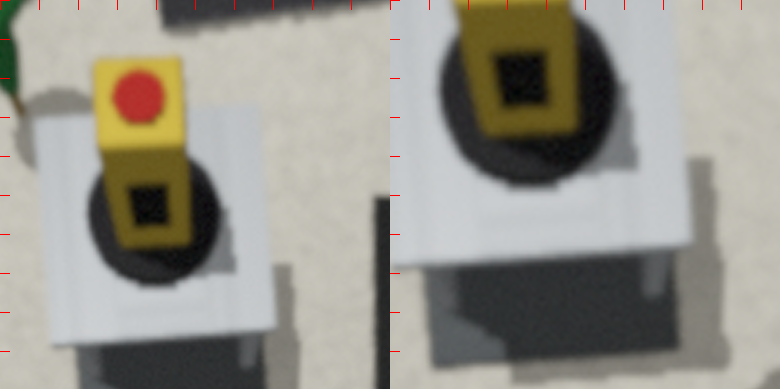

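The crop confirms the yellow handle with red button hanging in the stand. It is at about (0.574, 0.014), yawed about 3°. I'll grasp it there.

>>> jog_arm(increments=[[[0,0,3],[4.25,1.55,0],8.5],[[0,0,3],[4.25,1.55,0],8.5],[[0,0,3],[4.25,1.55,-3],8.5],[[0,0,3],[4.25,1.55,-6],8.5],[[0,0,3],[4.25,1.55,-9],8.5],[[0,0,3],[4.25,1.55,-12],8.5],[[0,0,3],[4.25,1.55,-13.5],8.5],[[0,0,3],[4.25,1.55,-14],8.5],[[0,0,3],[4.25,1.55,-14],8.5],[[0,0,3],[4.25,1.55,-14],8.5]])

```text
time_s: 6.0
ee_pos: [0.5747, 0.0131, 0.215]
eef_rot: [-0.026, 1.0, -0.0, 0.001]
contact_force: [0.3, -0.6, -0.2]
opening: 0.085
gripper_force: 0.0
```

>>> jog_arm(increments=[[[0,0,0],[0,0,0],4],[[0,0,0],[0,0,0],3],[[0,0,0],[0,0,0],1],[[0,0,0],[0,0,0],0],[[0,0,0],[0,0,0],0],[[0,0,0],[0,0,0],0],[[0,0,0],[0,0,0],0],[[0,0,0],[0,0,0],0]])

```text
time_s: 6.8
ee_pos: [0.5742, 0.0133, 0.2143]
eef_rot: [-0.026, 1.0, 0.0, 0.0]
contact_force: [-0.5, 1.3, 5.2]
opening: 0.0234
gripper_force: 59.3
```

Run:
```python
from h import *
s=r.state();print(s['ee_pos'],s['eef_rot'],s['contact_force'],s['opening'],s['gripper_force'])
im=snap('wrist','w4')
```

```text
[0.57422467 0.01329797 0.21426439] [-2.60417115e-02  9.99660806e-01  5.08955645e-05  3.14254764e-04] [-0.49359214  1.29759799  5.16249118] 0.023366048255625993 59.33212995529175
```

View pics/w4.png

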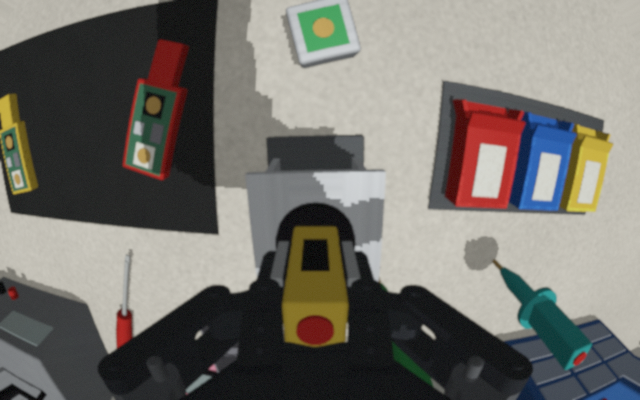

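Gripper closed on the yellow probe, handle centred at (315,290), collar still on the stand. The green look-alike stands apart, behind the gripper. Lifting now.

>>> jog_arm(increments=[[[0,0,0],[0,0,1],0],[[0,0,0],[0,0,3],0],[[0,0,0],[0,0,6],0],[[0,0,0],[0,0,9],0],[[0,0,0],[0,0,12],0],[[0,0,0],[0,0,12],0],[[0,0,-3],[-5,0,12],0],[[0,0,-3],[-10,0,12],0],[[0,0,-3],[-10,0,12],0],[[0,0,-3],[-10,0,12],0]])

```text
time_s: 7.85
ee_pos: [0.4725, 0.0133, 0.3333]
eef_rot: [0.0, 1.0, 0.0, -0.001]
contact_force: [0.1, 0.3, -0.8]
opening: 0.0236
gripper_force: 58.8
```

```bash
cat >> h.py <<'E'
def discs(im,info,rng=None):
    "gold disc pixel centroids"
    h=cv2.cvtColor(im,cv2.COLOR_RGB2HSV); m=cv2.inRange(h,(12,60,70),(28,220,255))
    n,l,st,c=cv2.connectedComponentsWithStats(m)
    return [(c[k],st[k,4],st[k,2:4]) for k in range(1,n) if 25<st[k,4]<900]
E
python3 - <<'E'
from h import *
s=r.state();print(s['ee_pos'],s['eef_rot'],s['contact_force'])
info=eyes.camera_info('wrist'); im=snap('wrist','w5')
print('tip px',proj('wrist',s['ee_pos']+R.from_quat(s['eef_rot']).apply([0,0,.189])))
for c,a,w in discs(im,info): print(c.round(1),a,w,'z19',unproj('wrist',c,.019,info)[:2].round(4),'z40',unproj('wrist',c,.04,info)[:2].round(4))
E
```

```text
[0.47254579 0.01329461 0.33326073] [ 2.70402417e-04  9.99999727e-01  5.70067310e-06 -6.87358069e-04] [ 0.06527013  0.33322412 -0.78130706]
tip px [313.94042369 187.45306161]
[314.  136.6] 123 [13 12] z19 [0.4415 0.0134] z40 [0.4389 0.0135]
[201.  183.8] 146 [13 14] z19 [ 0.5017 -0.139 ] z40 [ 0.4957 -0.1306]
[ 75.4 202.2] 74 [ 8 11] z19 [ 0.5296 -0.3825] z40 [ 0.5222 -0.3608]
[196.2 216.9] 69 [9 9] z19 [ 0.5499 -0.1524] z40 [ 0.5414 -0.1433]
[ 84.8 229.7] 30 [6 8] z19 [ 0.579  -0.3751] z40 [ 0.5688 -0.3538]
[525.3 395.4] 143 [20 10] z19 [1.0918 0.5883] z40 [1.0535 0.5569]
```

View pics/w5.png

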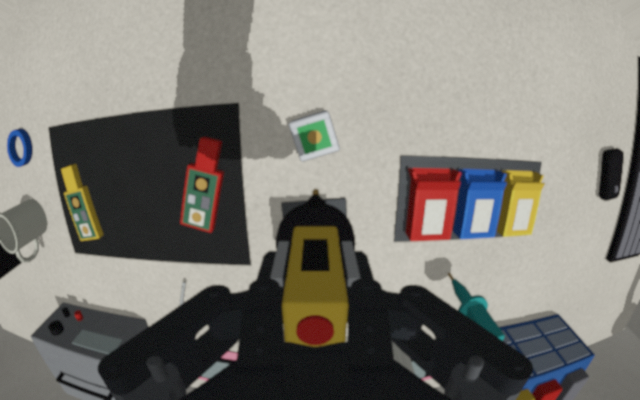

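Tip is visible at (316,191) and the reference disc at (314,137). The red module's pads are at (201,184) black and (196,217) white; the yellow module's are at (75,202) and (85,230).

>>> jog_arm(increments=[[[0,0,0],[-3.35,0,-2],0],[[0,0,0],[-3.35,0,-5],0],[[0,0,0],[-3.35,0,-8],0],[[0,0,0],[-3.35,0,-9],0],[[0,0,0],[-3.35,0,-9],0],[[0,0,0],[-3.35,0,-9],0]])

```text
time_s: 8.5
ee_pos: [0.4418, 0.0131, 0.2447]
eef_rot: [0.0, 1.0, -0.0, 0.001]
contact_force: [0.2, 0.4, -0.8]
opening: 0.0235
gripper_force: 58.8
```

Run:
```python
from h import *
s=r.state();print(s['ee_pos'],s['contact_force'])
info=eyes.camera_info('wrist'); im=snap('wrist','w6')
print('tip px',proj('wrist',s['ee_pos']+R.from_quat(s['eef_rot']).apply([0,0,.189])))
for c,a,w in discs(im,info): print(c.round(1),a,w,'z19',unproj('wrist',c,.019,info)[:2].round(4),'z40',unproj('wrist',c,.04,info)[:2].round(4))
cv2.imwrite('pics/w6c.png',cv2.resize(im[130:260,250:380,::-1],None,fx=4,fy=4,interpolation=cv2.INTER_CUBIC))
```

```text
[0.44182522 0.01306648 0.24467228] [ 0.24591713  0.41260557 -0.8470258 ]
tip px [313.76525414 189.32731613]
[314.3 182.1] 218 [16 20] z19 [0.4454 0.0135] z40 [0.4395 0.0136]
[178.4 231.1] 176 [15 15] z19 [ 0.5013 -0.1391] z40 [ 0.4914 -0.1282]
[ 45.8 240.6] 74 [ 9 12] z19 [ 0.529  -0.3824] z40 [ 0.5172 -0.3542]
[175.8 267.3] 86 [11 11] z19 [ 0.5496 -0.1523] z40 [ 0.5363 -0.1405]
[ 58.6 270.4] 34 [6 8] z19 [ 0.5786 -0.3748] z40 [ 0.5632 -0.3472]
```

View pics/w6c.png

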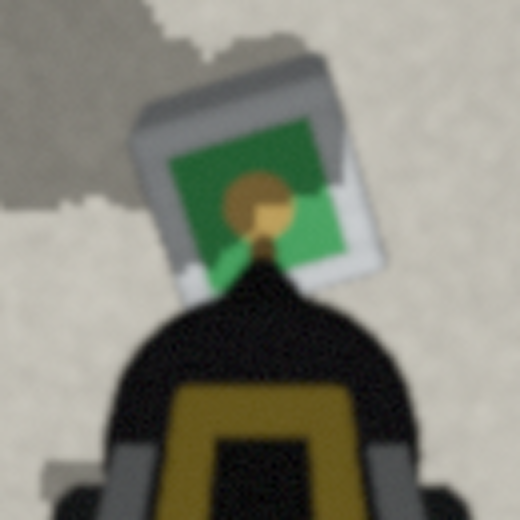

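Tip is at (315.8,189.3) and the disc centre at (314.8,181), so the shift is about −3.3 mm in x and +0.8 mm in y. Lowering gently.

>>> jog_arm(increments=[[[0,0,0],[-0.33,0.08,-0.5],0],[[0,0,0],[-0.33,0.08,-1.0],0],[[0,0,0],[-0.33,0.08,-1.4],0],[[0,0,0],[-0.33,0.08,-1.65],0],[[0,0,0],[-0.33,0.08,-1.8],0],[[0,0,0],[-0.33,0.08,-1.9],0],[[0,0,0],[-0.33,0.08,-1.9],0],[[0,0,0],[-0.33,0.08,-1.9],0],[[0,0,0],[-0.33,0.08,-1.9],0],[[0,0,0],[-0.33,0.08,-1.9],0]])

```text
time_s: 9.55
ee_pos: [0.4373, 0.014, 0.225]
eef_rot: [0.0, 1.0, 0.0, 0.0]
contact_force: [-0.7, 0.6, 0.6]
opening: 0.0233
gripper_force: 59.0
```

Run:
```python
from h import *
s=r.state();print(s['ee_pos'],s['contact_force'],s['torque'])
im=snap('wrist','w7')
cv2.imwrite('pics/w7c.png',cv2.resize(im[130:260,250:380,::-1],None,fx=4,fy=4,interpolation=cv2.INTER_CUBIC))
```

```text
[0.43728554 0.01401362 0.22500008] [-0.73108159  0.59727403  0.64593076] [ 0.05888899  0.16613127 -0.02621253]
```

View pics/w7c.png

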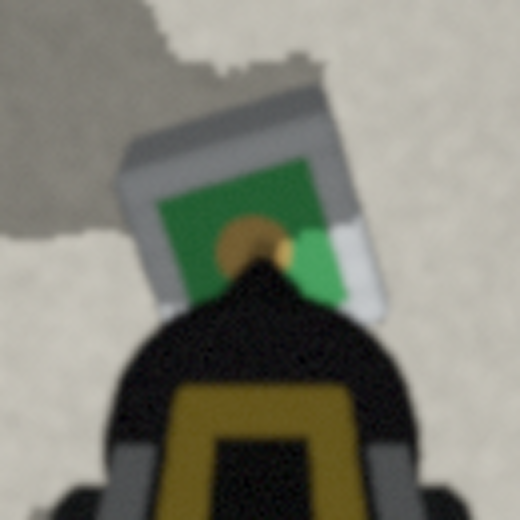

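Contact made on the disc: force went up about 1.5 N and the tip sits within the gold at crop (262,240). Now to the red module's white pad.

>>> jog_arm(increments=[[[0,0,0],[0,0,2],0],[[0,0,0],[0,0,5],0],[[0,0,0],[3,-4,5],0],[[0,0,0],[6,-8,5],0],[[0,0,0],[9,-12,5],0],[[0,0,0],[11.2,-16,3],0],[[0,0,0],[11.2,-16.5,1],0],[[0,0,0],[11.2,-16.5,0.5],0],[[0,0,0],[11.2,-16.5,0.5],0],[[0,0,0],[11.2,-16.5,0.5],0]])

```text
time_s: 10.6
ee_pos: [0.5491, -0.1501, 0.2305]
eef_rot: [-0.0, 1.0, 0.0, 0.0]
contact_force: [0.8, -0.2, -0.6]
opening: 0.0231
gripper_force: 59.4
```

```bash
cat > meas.py <<'E'
from h import *
import sys
s=r.state();print(s['ee_pos'].round(4),s['eef_rot'].round(4),s['contact_force'].round(2))
info=eyes.camera_info('wrist'); im=snap('wrist',sys.argv[1])
print('tip px',proj('wrist',s['ee_pos']+R.from_quat(s['eef_rot']).apply([0,0,.189])).round(1))
for c,a,w in discs(im,info): print(c.round(1),a,w,'z19',unproj('wrist',c,.019,info)[:2].round(4),'z40',unproj('wrist',c,.04,info)[:2].round(4))
E
python3 meas.py w8
```

```text
[ 0.5491 -0.1501  0.2305] [-4.e-04  1.e+00  1.e-04  0.e+00] [ 0.81 -0.23 -0.6 ]
tip px [313.9 189. ]
[492.   75.4] 170 [13 16] z19 [0.4362 0.0264] z40 [0.4387 0.0133]
[325.8 132.2] 339 [21 21] z19 [ 0.5014 -0.1391] z40 [ 0.499  -0.1399]
[631.7 180.3] 662 [19 69] z19 [0.5372 0.3243] z40 [0.5322 0.2889]
[102.5 167.4] 173 [14 17] z19 [ 0.5293 -0.383 ] z40 [ 0.5248 -0.3655]
[311.6 184. ] 216 [16 19] z19 [ 0.5503 -0.1521] z40 [ 0.5443 -0.1519]
[115.1 209.6] 87 [ 9 12] z19 [ 0.5786 -0.3751] z40 [ 0.5704 -0.3582]
[623.8 392.6] 403 [34 19] z19 [1.2834 0.9293] z40 [1.2225 0.8486]
```

>>> jog_arm(increments=[[[0,0,0],[0.05,-0.05,-0.8],0],[[0,0,0],[0.05,-0.05,-1.5],0],[[0,0,0],[0.05,-0.05,-2.1],0],[[0,0,0],[0.05,-0.05,-2.4],0],[[0,0,0],[0.05,-0.05,-2.6],0],[[0,0,0],[0.05,-0.05,-2.6],0],[[0,0,0],[0.05,-0.05,-2.6],0],[[0,0,0],[0.05,-0.05,-2.6],0],[[0,0,0],[0.05,-0.05,-2.6],0],[[0,0,0],[0.05,-0.05,-2.6],0]])

```text
time_s: 11.65
ee_pos: [0.5497, -0.1514, 0.204]
eef_rot: [0.0, 1.0, 0.0, 0.0]
contact_force: [-0.5, 1.6, 1.0]
opening: 0.0235
gripper_force: 59.6
```

```bash
python3 meas.py w9; python3 -c "
import cv2; im=cv2.imread('pics/w9.png'); cv2.imwrite('pics/w9c.png',cv2.resize(im[130:260,250:380],None,fx=4,fy=4,interpolation=cv2.INTER_CUBIC))"
```

```text
[ 0.5497 -0.1514  0.204 ] [1.e-04 1.e+00 1.e-04 0.e+00] [-0.55  1.58  1.04]
tip px [313.7 189.8]
[508.7  73.7] 195 [14 18] z19 [0.4358 0.028 ] z40 [0.4386 0.0132]
[328.5 135.2] 396 [22 22] z19 [ 0.5015 -0.1391] z40 [ 0.4989 -0.1401]
[ 89.  173.2] 187 [13 18] z19 [ 0.5294 -0.3829] z40 [ 0.5245 -0.3637]
[312.  189.8] 201 [18 16] z19 [ 0.5485 -0.1528] z40 [ 0.5421 -0.1526]
[637.4 207.2] 86 [ 6 25] z19 [0.5715 0.3176] z40 [0.5631 0.2789]
[103.1 218.1] 99 [11 13] z19 [ 0.5787 -0.375 ] z40 [ 0.5698 -0.3565]
```

View pics/w9c.png

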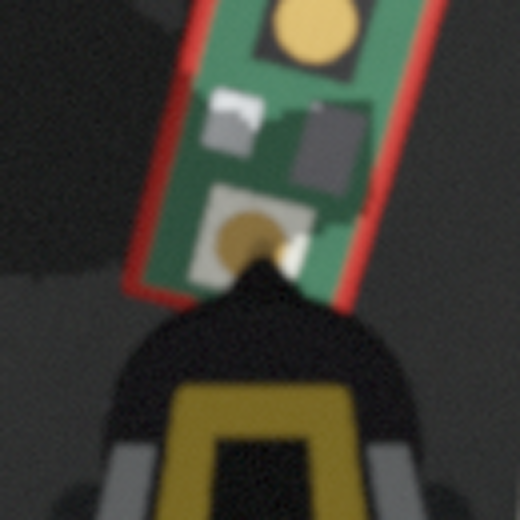

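Tip rests on the white-square gold disc at crop (262,245), disc centre (253,243), with about 1.6 N added. Next the red black pad.

>>> jog_arm(increments=[[[0,0,0],[0,0,1.5],0],[[0,0,0],[0,0,2.2],0],[[0,0,0],[-2.4,0.75,2.2],0],[[0,0,0],[-4.8,1.5,2.2],0],[[0,0,0],[-4.8,1.5,1.5],0],[[0,0,0],[-4.8,1.5,0.8],0],[[0,0,0],[-4.8,1.5,0.3],0],[[0,0,0],[-4.8,1.5,0],0],[[0,0,0],[-4.8,1.5,0],0],[[0,0,0],[-4.8,1.5,0],0]])

```text
time_s: 12.7
ee_pos: [0.5023, -0.1368, 0.204]
eef_rot: [0.0, 1.0, -0.0, 0.0]
contact_force: [0.7, -0.7, 0.9]
opening: 0.0233
gripper_force: 59.8
```

>>> jog_arm(increments=[[[0,0,0],[0,0,0],0],[[0,0,0],[0,0,0],0],[[0,0,0],[0,0,0],0]])

```text
time_s: 13.0
ee_pos: [0.5021, -0.1368, 0.2042]
eef_rot: [0.0, 1.0, -0.0, 0.0]
contact_force: [0.9, -1.0, -0.3]
opening: 0.0234
gripper_force: 59.7
```

```bash
python3 meas.py w10
```

```text
[ 0.5021 -0.1368  0.2042] [ 2.e-04  1.e+00 -3.e-04  5.e-04] [ 0.94 -0.97 -0.26]
tip px [313.6 189.8]
[492.4 126.7] 208 [14 18] z19 [0.44   0.0267] z40 [0.4386 0.0133]
[632.1 216.5] 609 [19 72] z19 [0.5381 0.3222] z40 [0.5286 0.2844]
[311.  189.2] 273 [21 18] z19 [ 0.5006 -0.1391] z40 [ 0.4942 -0.1389]
[ 88.3 215.6] 160 [13 16] z19 [ 0.5292 -0.3829] z40 [ 0.5204 -0.3625]
[103.9 256.1] 75 [ 9 11] z19 [ 0.5784 -0.3748] z40 [ 0.5656 -0.3551]
```

>>> jog_arm(increments=[[[0,0,0],[0,0.05,-0.2],0],[[0,0,0],[0,0.05,-0.2],0],[[0,0,0],[0,0.05,-0.2],0],[[0,0,0],[0,0.05,-0.2],0]])

```text
time_s: 13.45
ee_pos: [0.5019, -0.1361, 0.202]
eef_rot: [0.0, 1.0, -0.0, 0.0]
contact_force: [1.0, -1.3, 1.7]
opening: 0.0235
gripper_force: 59.8
```

```bash
python3 meas.py w11|head -2; python3 meas.py w11b|head -1;python3 -c "
import cv2,numpy as np; f=lambda n:cv2.resize(cv2.imread(f'pics/{n}.png')[150:230,275:355],None,fx=4.8,fy=4.8,interpolation=cv2.INTER_CUBIC)
cv2.imwrite('pics/w11c.png',np.hstack([f('w10'),f('w11')]))"
```

```text
[ 0.5019 -0.1361  0.202 ] [ 2.e-04  1.e+00 -2.e-04  2.e-04] [ 0.96 -1.32  1.74]
tip px [313.7 189.7]
[ 0.5019 -0.1361  0.202 ] [ 2.e-04  1.e+00 -2.e-04  2.e-04] [ 2.16 -1.55  0.6 ]
```

View pics/w11c.png

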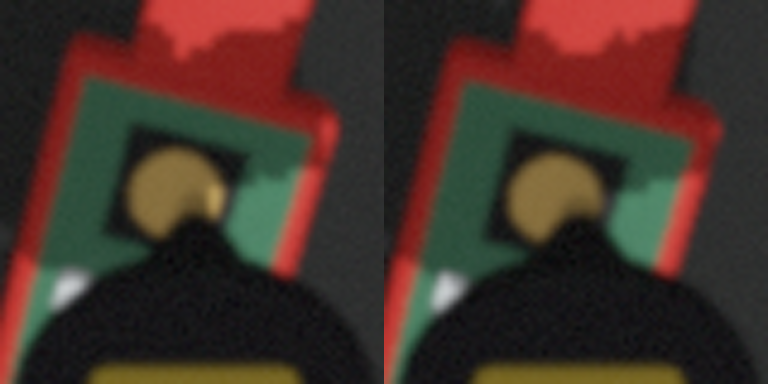

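The tip is on the black-square gold disc in both frames, at crop (195,200) with the disc at (175,193), but about 4 mm to +y because I had the sign of the y correction wrong. I'll lift and touch this pad again, better centred.

>>> jog_arm(increments=[[[0,0,0],[0,0,1],0],[[0,0,0],[0,-0.2,1.5],0],[[0,0,0],[-0.05,-0.45,1.5],0],[[0,0,0],[-0.05,-0.45,0.8],0],[[0,0,0],[-0.05,-0.45,0.3],0],[[0,0,0],[-0.05,-0.45,0],0],[[0,0,0],[-0.05,-0.45,0],0],[[0,0,0],[-0.05,-0.45,0],0],[[0,0,0],[-0.05,-0.45,0],0],[[0,0,0],[-0.05,-0.45,0],0]])

```text
time_s: 14.55
ee_pos: [0.5012, -0.1405, 0.202]
eef_rot: [0.0, 1.0, -0.0, 0.0]
contact_force: [-0.0, -0.2, 1.5]
opening: 0.0236
gripper_force: 59.9
```

```bash
python3 meas.py w12
```

```text
[ 0.5012 -0.1405  0.202 ] [ 2.e-04  1.e+00 -1.e-04  0.e+00] [-0.01 -0.23  1.49]
tip px [313.7 189.8]
[496.9 128.6] 207 [15 18] z19 [0.4401 0.0271] z40 [0.4386 0.0132]
[633.2 220. ] 520 [17 72] z19 [0.5418 0.3219] z40 [0.5318 0.2835]
[315.8 190.5] 247 [21 17] z19 [ 0.5    -0.1387] z40 [ 0.4935 -0.1388]
[ 89.7 217.4] 165 [14 16] z19 [ 0.5293 -0.3829] z40 [ 0.5204 -0.3626]
[105.4 258.1] 80 [10 11] z19 [ 0.5784 -0.375 ] z40 [ 0.5654 -0.3554]
```

Now centred (disc at 315.8, tip at 315.7). Next, hover over the yellow white pad.

>>> jog_arm(increments=[[[0,0,0],[0,0,2],0],[[0,0,0],[0,0,4],0],[[0,0,0],[1.5,-4.7,4],0],[[0,0,0],[3,-9.4,4],0],[[0,0,0],[4.5,-14.1,4],0],[[0,0,0],[6,-18.8,4],0],[[0,0,0],[7.7,-23.6,4],0],[[0,0,0],[7.7,-23.6,2.5],0],[[0,0,0],[7.7,-23.6,2.5],0],[[0,0,0],[7.7,-23.6,2.5],0]])

```text
time_s: 15.6
ee_pos: [0.5773, -0.3753, 0.2257]
eef_rot: [0.0, 1.0, 0.001, -0.001]
contact_force: [-0.1, 0.0, -0.8]
opening: 0.0235
gripper_force: 59.8
```

```bash
python3 meas.py w13
```

```text
[ 0.5773 -0.3753  0.2257] [ 0.      1.      0.0014 -0.0013] [-0.13  0.03 -0.83]
tip px [313.8 188.7]
[627.3  86.1] 50 [ 6 11] z19 [0.4334 0.046 ] z40 [0.4384 0.014 ]
[535.5 118. ] 184 [14 17] z19 [ 0.5013 -0.1389] z40 [ 0.5011 -0.1569]
[304.1 133.2] 347 [21 21] z19 [ 0.5294 -0.3833] z40 [ 0.527  -0.3827]
[521.7 161.5] 105 [10 14] z19 [ 0.5497 -0.1523] z40 [ 0.5458 -0.1693]
[313.3 186.2] 203 [16 17] z19 [ 0.5788 -0.3752] z40 [ 0.5726 -0.3752]
[ 15.7 296.1] 422 [23 27] z19 [ 0.7756 -0.9072] z40 [ 0.7545 -0.8667]
```

>>> jog_arm(increments=[[[0,0,0],[0.13,-0.15,-0.8],0],[[0,0,0],[0.13,-0.15,-1.5],0],[[0,0,0],[0.13,-0.15,-2.0],0],[[0,0,0],[0.13,-0.15,-2.2],0],[[0,0,0],[0.13,-0.15,-2.35],0],[[0,0,0],[0.13,-0.15,-2.35],0],[[0,0,0],[0.13,-0.15,-2.35],0],[[0,0,0],[0.13,-0.15,-2.35],0],[[0,0,0],[0.13,-0.15,-2.35],0],[[0,0,0],[0.13,-0.15,-2.35],0]])

```text
time_s: 16.65
ee_pos: [0.5796, -0.378, 0.2035]
eef_rot: [0.0, 1.0, 0.0, 0.0]
contact_force: [-0.2, 1.0, 0.4]
opening: 0.0234
gripper_force: 60.1
```

```bash
python3 meas.py w14
```

```text
[ 0.5796 -0.378   0.2035] [2.e-04 1.e+00 0.e+00 1.e-04] [-0.25  0.95  0.39]
tip px [313.7 189.8]
[551.2 118.1] 191 [13 19] z19 [ 0.5015 -0.139 ] z40 [ 0.5014 -0.1587]
[307.1 132.6] 405 [23 22] z19 [ 0.5292 -0.3833] z40 [ 0.5268 -0.3828]
[536.7 163.7] 113 [10 14] z19 [ 0.5496 -0.1525] z40 [ 0.5455 -0.1711]
[316.9 189.3] 211 [18 17] z19 [ 0.5778 -0.3752] z40 [ 0.5714 -0.3754]
[  7.  304.7] 356 [18 27] z19 [ 0.7874 -0.9249] z40 [ 0.7636 -0.8796]
```

>>> jog_arm(increments=[[[0,0,0],[0,0,1.5],0],[[0,0,0],[0,0,2.2],0],[[0,0,0],[-2.5,-0.4,2.2],0],[[0,0,0],[-4.95,-0.8,2.2],0],[[0,0,0],[-4.95,-0.8,1.5],0],[[0,0,0],[-4.95,-0.8,0.8],0],[[0,0,0],[-4.95,-0.8,0.3],0],[[0,0,0],[-4.95,-0.8,0],0],[[0,0,0],[-4.95,-0.8,0],0],[[0,0,0],[-4.95,-0.8,0],0]])

```text
time_s: 17.7
ee_pos: [0.5305, -0.386, 0.2035]
eef_rot: [-0.0, 1.0, -0.0, 0.0]
contact_force: [-1.2, -1.0, 0.9]
opening: 0.0236
gripper_force: 60.2
```

>>> jog_arm(increments=[[[0,0,0],[0,0,0],0],[[0,0,0],[0,0,0],0],[[0,0,0],[0,0,0],0]])

```text
time_s: 18.0
ee_pos: [0.5303, -0.3861, 0.2036]
eef_rot: [0.0, 1.0, -0.0, 0.0]
contact_force: [0.0, -0.3, 1.4]
opening: 0.0235
gripper_force: 60.2
```

```bash
python3 meas.py w15
```

```text
[ 0.5303 -0.3861  0.2036] [ 1.e-04  1.e+00 -2.e-04  3.e-04] [ 0.02 -0.34  1.39]
tip px [313.7 189.8]
[550.8 165.7] 178 [13 18] z19 [ 0.5015 -0.139 ] z40 [ 0.4973 -0.1594]
[317.8 189.1] 267 [20 18] z19 [ 0.5284 -0.3826] z40 [ 0.522  -0.3829]
[534.  209.3] 93 [ 9 13] z19 [ 0.5496 -0.1522] z40 [ 0.5414 -0.1715]
[ 26.5 338.7] 381 [24 24] z19 [ 0.8164 -0.926 ] z40 [ 0.7861 -0.8812]
```

>>> jog_arm(increments=[[[0,0,0],[0,0,2],0],[[0,0,0],[0,0,6],0],[[0,0,0],[-4.5,5,7],0],[[0,0,0],[-9.15,10,7],0],[[0,0,0],[-9.15,15,7],0],[[0,0,0],[-9.15,20,7],0],[[0,0,0],[-9.15,25,7],0],[[0,0,0],[-9.15,30,7],0],[[0,0,0],[-9.15,35,6],0],[[0,0,0],[-9.15,39.8,4.5],0]])

```text
time_s: 19.05
ee_pos: [0.4385, -0.0151, 0.2559]
eef_rot: [0.0, 1.0, 0.0, 0.001]
contact_force: [1.6, -0.6, -0.8]
opening: 0.0237
gripper_force: 59.8
```

>>> jog_arm(increments=[[[0,0,0],[0,0,0],0],[[0,0,0],[0,0,0],0],[[0,0,0],[0,0,0],0],[[0,0,0],[0,0,0],0]])

```text
time_s: 19.45
ee_pos: [0.439, -0.0183, 0.2556]
eef_rot: [0.001, 1.0, -0.0, 0.0]
contact_force: [-0.7, -0.8, -2.6]
opening: 0.0236
gripper_force: 60.2
```

```bash
python3 meas.py w16
```

```text
[ 0.439  -0.0183  0.2556] [ 1.3e-03  1.0e+00 -1.0e-04  3.0e-04] [-0.66 -0.81 -2.58]
tip px [313.8 189.8]
[346.9 181. ] 187 [16 15] z19 [0.4444 0.0157] z40 [0.4385 0.0134]
[207.4 230.5] 192 [16 16] z19 [ 0.5013 -0.139 ] z40 [ 0.4916 -0.1307]
[ 63.8 241.5] 84 [10 12] z19 [ 0.5291 -0.3825] z40 [ 0.5175 -0.3574]
[202.8 266.4] 91 [11 10] z19 [ 0.5494 -0.1524] z40 [ 0.5364 -0.1431]
[ 76.7 271.4] 36 [7 8] z19 [ 0.5785 -0.3746] z40 [ 0.5635 -0.3501]
```

>>> jog_arm(increments=[[[0,0,0],[0,3,0],0],[[0,0,0],[0,3,-0.8],0],[[0,0,0],[0,3,-1.6],0],[[0,0,0],[0,3,-2.3],0],[[0,0,0],[0,3,-2.8],0],[[0,0,0],[0,3,-3],0],[[0,0,0],[0,3,-3],0],[[0,0,0],[0,3,-3],0],[[0,0,0],[0,3,-3],0],[[0,0,0],[0,3,-3],0]])

```text
time_s: 20.5
ee_pos: [0.4387, 0.0128, 0.2256]
eef_rot: [0.0, 1.0, -0.0, 0.0]
contact_force: [-1.8, -1.5, 1.2]
opening: 0.0232
gripper_force: 60.5
```

>>> jog_arm(increments=[[[0,0,0],[0,0,0],0],[[0,0,0],[0,0,0],0],[[0,0,0],[0,0,0],0]])

```text
time_s: 20.8
ee_pos: [0.4387, 0.0129, 0.2255]
eef_rot: [0.0, 1.0, -0.0, 0.0]
contact_force: [-0.8, -1.0, 0.9]
opening: 0.0236
gripper_force: 60.5
```

```bash
python3 meas.py w17
```

```text
[0.4387 0.0129 0.2255] [ 1.e-04  1.e+00 -0.e+00  1.e-04] [-0.82 -0.98  0.88]
tip px [313.7 189.8]
[314.1 189.6] 191 [17 15] z19 [0.4439 0.0133] z40 [0.4375 0.0133]
[172.3 241.4] 188 [16 16] z19 [ 0.5015 -0.1391] z40 [ 0.4906 -0.1275]
[ 38.3 248.3] 75 [ 9 12] z19 [ 0.5292 -0.3827] z40 [ 0.5163 -0.3525]
[170.2 278. ] 91 [11 11] z19 [ 0.5494 -0.1524] z40 [ 0.5349 -0.1397]
[ 51.9 278.5] 33 [7 8] z19 [ 0.5785 -0.3747] z40 [ 0.5618 -0.3451]
```

>>> jog_arm(increments=[[[0,0,0],[0,0,2],0],[[0,0,0],[0,0,6],0],[[0,0,0],[0,0,10],0],[[0,0,0],[0,0,12],0],[[0,0,0],[0,0,12],0],[[0,0,3],[4.5,0.05,12],0],[[0,0,3],[9,0.05,12],0],[[0,0,3],[13.55,0.05,12],0],[[0,0,3],[13.55,0.05,12],0],[[0,0,3],[13.55,0.05,12],0]])

```text
time_s: 21.85
ee_pos: [0.5739, 0.0137, 0.3423]
eef_rot: [-0.026, 1.0, 0.001, -0.002]
contact_force: [-0.0, -0.6, -1.3]
opening: 0.0233
gripper_force: 60.3
```

>>> jog_arm(increments=[[[0,0,0],[0,0,0],0],[[0,0,0],[0,0,0],0]])

```text
time_s: 22.05
ee_pos: [0.5729, 0.0136, 0.3453]
eef_rot: [-0.026, 1.0, 0.0, -0.0]
contact_force: [-0.8, -0.4, -1.7]
opening: 0.0233
gripper_force: 60.3
```

```bash
python3 meas.py w18|head -2; python3 -c "
import cv2,numpy as np; f=lambda n:cv2.imread(f'pics/{n}.png')[130:350,160:480]
cv2.imwrite('pics/w18c.png',np.vstack([cv2.resize(f('w18'),None,fx=2.4,fy=2.4)]))"
```

```text
[0.5729 0.0136 0.3453] [-2.600e-02  9.997e-01  1.000e-04 -3.000e-04] [-0.81 -0.38 -1.72]
tip px [313.9 189.2]
```

>>> jog_arm(increments=[[[0,0,0],[0.1,0,-1.5],0],[[0,0,0],[0.1,0,-3],0],[[0,0,0],[0.1,0,-4.5],0],[[0,0,0],[0.1,0,-6],0],[[0,0,0],[0.1,0,-7.5],0],[[0,0,0],[0.1,0,-9],0],[[0,0,0],[0.1,0,-10.5],0],[[0,0,0],[0.1,0,-12],0],[[0,0,0],[0.1,0,-12.5],0],[[0,0,0],[0.1,0,-12.5],0]])

```text
time_s: 23.1
ee_pos: [0.5744, 0.0135, 0.2203]
eef_rot: [-0.026, 1.0, 0.0, -0.0]
contact_force: [-0.1, -0.3, -1.8]
opening: 0.0232
gripper_force: 60.3
```

>>> jog_arm(increments=[[[0,0,0],[0,0,-0.3],0],[[0,0,0],[0,0,-0.5],0],[[0,0,0],[0,0,-0.5],0],[[0,0,0],[0,0,-0.5],0]])

```text
time_s: 23.5
ee_pos: [0.5753, 0.0134, 0.2157]
eef_rot: [-0.026, 1.0, -0.0, 0.0]
contact_force: [-0.4, -0.5, -1.0]
opening: 0.0236
gripper_force: 60.3
```

>>> jog_arm(increments=[[[0,0,0],[-0.05,0,-0.1],0],[[0,0,0],[-0.05,0,-0.2],0],[[0,0,0],[-0.05,0,-0.2],0],[[0,0,0],[-0.05,0,-0.2],0]])

```text
time_s: 23.9
ee_pos: [0.5748, 0.0134, 0.2143]
eef_rot: [-0.026, 1.0, -0.0, 0.0]
contact_force: [-1.8, 0.6, 5.7]
opening: 0.0229
gripper_force: 60.9
```

>>> jog_arm(increments=[[[0,0,0],[0,0,0],2.6],[[0,0,0],[0,0,0],3],[[0,0,0],[0,0,0],4],[[0,0,0],[0,0,0],6],[[0,0,0],[0,0,0],8.5],[[0,0,0],[0,0,0],8.5],[[0,0,0],[0,0,0],8.5],[[0,0,0],[0,0,0],8.5]])

```text
time_s: 24.7
ee_pos: [0.5746, 0.0134, 0.2134]
eef_rot: [-0.026, 1.0, -0.0, 0.0]
contact_force: [0.2, 0.3, -0.3]
opening: 0.0849
gripper_force: 0.0
```

>>> jog_arm(increments=[[[0,0,0],[0,0,2],8.5],[[0,0,0],[0,0,5],8.5],[[0,0,0],[0,0,9],8.5],[[0,0,0],[0,0,13],8.5],[[0,0,0],[0,0,13],8.5],[[0,0,-3],[-4.5,0,13],8.5],[[0,0,-3],[-4.5,0,13],8.5],[[0,0,-3],[-4.5,0,13],8.5]])

```text
time_s: 25.5
ee_pos: [0.5286, 0.0135, 0.343]
eef_rot: [0.0, 1.0, 0.0, -0.0]
contact_force: [1.1, -0.3, 0.5]
opening: 0.0849
gripper_force: 0.0
```

```bash
python3 meas.py w19
python3 - <<'E'
from h import *
im=cv2.imread('pics/w19.png'); o=[ortho(cv2.imread(f'pics/{n}.png'),'wrist',0.197,0.50,0.60,-0.05,0.05,2500,dict(eyes.camera_info('wrist'),world_to_cam=W)) for n,W in (('w3',np.load('w3.npy')),('w19',eyes.camera_info('wrist')['world_to_cam']))]
for a in o:
    h=cv2.cvtColor(a,cv2.COLOR_BGR2HSV); m=cv2.inRange(h,(0,140,60),(8,255,255))|cv2.inRange(h,(172,140,60),(180,255,255)); ys,xs=np.nonzero(m); print('button',len(xs),(0.6-ys.mean()/2500).round(4),(0.05-xs.mean()/2500).round(4))
    m=cv2.inRange(h,(18,150,120),(32,255,255));c=max(cv2.findContours(m,0,1)[0],key=cv2.contourArea);print(cv2.minAreaRect(c))
for d in nets.find_in('wrist','probe')[:3]: print(d)
E
```

```text
[0.5286 0.0135 0.343 ] [ 1.e-04  1.e+00  1.e-04 -4.e-04] [ 1.1  -0.25  0.5 ]
tip px [313.9 188. ]
[313.7  89. ] 122 [12 13] z19 [0.4382 0.0132] z40 [0.4388 0.0133]
[199.6 141.4] 113 [12 12] z19 [ 0.5017 -0.1392] z40 [ 0.4989 -0.131 ]
[ 72.5 167.6] 74 [ 8 12] z19 [ 0.5295 -0.3827] z40 [ 0.5252 -0.3615]
[193.9 176.2] 76 [10 10] z19 [ 0.5497 -0.1522] z40 [ 0.5444 -0.1433]
[ 80.8 196.3] 35 [6 8] z19 [ 0.579  -0.3752] z40 [ 0.5721 -0.3544]
button 752 0.5752 0.0156
((86.25849914550781, 68.22083282470703), (56.95789337158203, 52.691810607910156), 87.79740142822266)
button 784 0.578 0.0141
((89.59115600585938, 60.73204040527344), (58.60309600830078, 53.13698196411133), 86.98721313476562)
{'centre': [0.6473, 0.2261, 0.1133], 'score': 0.77}
{'centre': [0.6641, 0.0764, 0.1292], 'score': 0.66}
{'centre': [0.5636, 0.0144, 0.1665], 'score': 0.61}
```

Touch sequence complete and the probe is seated again: 5.7 N at seat height, and the button is upright at its old place. Next I'll measure the red and yellow sleeves from directly overhead.

>>> jog_arm(increments=[[[0,0,0],[-1,4,0],8.5],[[0,0,0],[-2.9,8,0],8.5],[[0,0,0],[-2.9,12,-2],8.5],[[0,0,0],[-2.9,16,-4],8.5],[[0,0,0],[-2.9,16.2,-4],8.5],[[0,0,0],[-2.9,16.2,-4],8.5],[[0,0,0],[-2.9,16.2,-4],8.5]])

```text
time_s: 26.3
ee_pos: [0.5015, 0.1749, 0.3039]
eef_rot: [0.0, 1.0, -0.0, 0.001]
contact_force: [0.2, -0.1, -0.0]
opening: 0.0848
gripper_force: 0.0
```

Run:
```python
from h import *
snap('wrist','s1'); np.save('s1.npy',eyes.camera_info('wrist')['world_to_cam']); print(r.state()['ee_pos'])
```

```text
[0.50154385 0.17456855 0.30404703]
```

>>> jog_arm(increments=[[[0,0,0],[0,5,0],8.5],[[0,0,0],[0,10,0],8.5],[[0,0,0],[0,15.5,0],8.5],[[0,0,0],[0,15.5,0],8.5],[[0,0,0],[0,15.5,0],8.5],[[0,0,0],[0,15.5,0],8.5]])

```text
time_s: 26.95
ee_pos: [0.5011, 0.3289, 0.3036]
eef_rot: [0.001, 1.0, -0.0, 0.0]
contact_force: [0.3, -0.6, -0.5]
opening: 0.0852
gripper_force: 0.0
```

Run:
```python
from h import *
snap('wrist','s2'); np.save('s2.npy',eyes.camera_info('wrist')['world_to_cam']); print(r.state()['ee_pos'])
i0=eyes.camera_info('wrist')
S={n:(cv2.imread(f'pics/{n}.png'),dict(i0,world_to_cam=np.load(n+'.npy'))) for n in('s1','s2')}
def lab(n,col,z):
    im,i=S[n]; cy={'red':.176,'blue':.2545,'yellow':.332}[col]
    o=ortho(im,'wrist',z,0.52,0.59,cy-.045,cy+.045,4000,i); h=cv2.cvtColor(o,cv2.COLOR_BGR2HSV)
    m=cv2.inRange(h,(0,0,90),(180,60,255)); N,l,st,c=cv2.connectedComponentsWithStats(m)
    k=min(range(1,N),key=lambda k:abs(c[k][0]-180)+abs(st[k,4]-12000)/100); r_=cv2.minAreaRect(np.argwhere(l==k)[:,::-1].astype(np.float32))
    return np.r_[.59-r_[0][1]/4000,cy+.045-r_[0][0]/4000,np.array(r_[1])/4,r_[2]].round(4)
for z in (.028,.034):
    for n in S:
        for c in('red','blue','yellow'): print(z,n,c,lab(n,c,z))
for n in S:
    o=ortho(S[n][0],'wrist',.028,0.47,0.60,.13,.38,3000,S[n][1]); cv2.imwrite(f'pics/{n}o.png',o)
cv2.imwrite('pics/so.png',np.vstack([cv2.imread('pics/s1o.png')[:295],cv2.imread('pics/s2o.png')[:295]]))
```

```text
[0.50111935 0.32865382 0.30365448]
0.028 s1 red [ 0.5552  0.1762 69.5    89.5    90.    ]
0.028 s1 blue [ 0.5855  0.2547  9.     89.5    90.    ]
0.028 s1 yellow [ 0.546   0.3338 50.5    30.5    90.    ]
0.028 s2 red [ 0.546   0.1754 50.5    31.25   90.    ]
0.028 s2 blue [ 0.5855  0.2547  9.     89.5    90.    ]
0.028 s2 yellow [ 0.5552  0.3322 69.5    89.5    90.    ]
0.034 s1 red [ 0.5552  0.1762 69.5    89.5    90.    ]
0.034 s1 blue [ 0.5842  0.2547 11.5    89.5    90.    ]
0.034 s1 yellow [ 0.5445  0.331  48.     30.     90.    ]
0.034 s2 red [ 0.5446  0.178  48.25   30.5    90.    ]
0.034 s2 blue [ 0.5841  0.2547 11.75   89.5    90.    ]
0.034 s2 yellow [ 0.5552  0.3322 69.5    89.5    90.    ]
```

Run:
```python
from h import *
i0=eyes.camera_info('wrist')
S={n:(cv2.imread(f'pics/{n}.png'),dict(i0,world_to_cam=np.load(n+'.npy'))) for n in('s1','s2')}
def lab(n,col,z):
    im,i=S[n]; cy={'red':.176,'blue':.2545,'yellow':.332}[col]
    o=ortho(im,'wrist',z,0.50,0.60,cy-.045,cy+.045,4000,i).astype(int)
    p=o[(400-int(.046*4000*0)-0)*0+int((.60-.545)*4000),180]
    m=(np.abs(o-p).sum(2)<60).astype(np.uint8); N,l,st,c=cv2.connectedComponentsWithStats(m,connectivity=4); k=l[220,180]
    q=cv2.minAreaRect(np.argwhere(l==k)[:,::-1].astype(np.float32))
    return np.r_[.60-q[0][1]/4000,cy+.045-q[0][0]/4000,np.array(q[1])/4,q[2]].round(4)
for z in (.026,.028,.031):
    for c in('red','blue','yellow'): print(z,c,lab('s1',c,z),lab('s2',c,z))
```

```text
0.026 red [ 0.5469  0.1765 49.25   29.5    90.    ] [ 0.5468  0.1745 49.6549 29.4035 89.5342]
0.026 blue [ 0.5469  0.2555 29.5    49.75    0.    ] [ 0.5464  0.2536 49.25   29.75   90.    ]
0.026 yellow [ 0.5469  0.3348 31.     50.75    0.    ] [ 0.5461  0.3325 51.25   31.     90.    ]
0.028 red [ 0.546   0.1765 49.     29.5    90.    ] [ 0.546   0.1754 49.     29.25   90.    ]
0.028 blue [ 0.5462  0.2551 49.5    29.25   90.    ] [ 0.5457  0.254  49.2722 29.4835 89.4974]
0.028 yellow [ 0.5462  0.3338 50.5    31.     90.    ] [ 0.5454  0.3326 50.75   30.75   90.    ]
0.031 red [ 0.545   0.1765 48.5    29.     90.    ] [ 0.5449  0.1768 48.8134 28.9128 89.5185]
0.031 blue [ 0.5451  0.2545 29.     48.75   -0.    ] [ 0.5447  0.2546 48.773  29.2077 89.4154]
0.031 yellow [ 0.5451  0.3324 50.25   30.75   90.    ] [ 0.5444  0.3325 50.25   30.5    90.    ]
```

>>> jog_arm(increments=[[[0,0,0],[-4.6,-2,0],8.5],[[0,0,0],[-4.6,-7,0],8.5],[[0,0,0],[-4.6,-12,0],8.5],[[0,0,0],[-4.6,-17,0],8.5],[[0,0,0],[-4.6,-22,0],8.5],[[0,0,0],[-4.6,-27,0],8.5],[[0,0,0],[-4.6,-32,0],8.5],[[0,0,-5],[-4.6,-37,0],8.5],[[0,0,-10],[-4.6,-42,0],8.5],[[0,0,-15.2],[-4.6,-45.5,-2],8.5]])

```text
time_s: 28.0
ee_pos: [0.4548, -0.1294, 0.2858]
eef_rot: [0.137, 0.991, -0.001, 0.003]
contact_force: [-0.2, -0.8, -0.4]
opening: 0.0853
gripper_force: 0.0
```

>>> jog_arm(increments=[[[0,0,0],[0,0,0],8.5],[[0,0,0],[0,0,0],8.5],[[0,0,0],[0,0,0],8.5]])

```text
time_s: 28.3
ee_pos: [0.4541, -0.1246, 0.2839]
eef_rot: [0.133, 0.991, 0.0, 0.0]
contact_force: [-0.7, 0.2, 0.3]
opening: 0.085
gripper_force: 0.0
```

```bash
python3 meas.py w20
```

```text
[ 0.4541 -0.1246  0.2839] [1.326e-01 9.912e-01 1.000e-04 1.000e-04] [-0.7   0.21  0.31]
tip px [312.9 189.8]
[435.3 128.8] 141 [13 14] z19 [0.4425 0.0211] z40 [0.4384 0.0133]
[311.5 206.4] 87 [36 30] z19 [ 0.495  -0.1384] z40 [ 0.4877 -0.1361]
[312.5 211.6] 210 [16 16] z19 [ 0.5014 -0.139 ] z40 [ 0.4936 -0.1367]
[449. 238.] 43 [9 9] z19 [0.5838 0.0197] z40 [0.5708 0.012 ]
[312.4 249.6] 95 [12 10] z19 [ 0.5493 -0.1523] z40 [ 0.5385 -0.1492]
[151.  270.1] 110 [13 13] z19 [ 0.5292 -0.3827] z40 [ 0.5197 -0.3651]
[631.1 358.1] 772 [23 55] z19 [1.3029 0.7288] z40 [1.2447 0.6766]
[ 48.9 378.9] 148 [15 15] z19 [ 0.8012 -0.9723] z40 [ 0.7746 -0.9176]
```

>>> jog_arm(increments=[[[0,0,0],[0.08,-0.23,-4],8.5],[[0,0,0],[0.08,-0.23,-8],8.5],[[0,0,0],[0.08,-0.23,-12],8.5],[[0,0,0],[0.08,-0.23,-16],8.5],[[0,0,0],[0.08,-0.23,-18.5],8],[[0,0,0],[0.08,-0.23,-20],7],[[0,0,0],[0.08,-0.23,-20.5],6],[[0,0,0],[0.08,-0.23,-20.6],5],[[0,0,0],[0.08,-0.23,-20.6],5],[[0,0,0],[0.08,-0.23,-20.6],5]])

```text
time_s: 29.35
ee_pos: [0.4562, -0.127, 0.0785]
eef_rot: [0.132, 0.991, -0.0, 0.001]
contact_force: [-0.4, -0.5, -0.1]
opening: 0.05
gripper_force: 0.0
```

>>> jog_arm(increments=[[[0,0,0],[0,0,0],4],[[0,0,0],[0,0,0],3.5],[[0,0,0],[0,0,0],3],[[0,0,0],[0,0,0],1],[[0,0,0],[0,0,0],0],[[0,0,0],[0,0,0],0],[[0,0,0],[0,0,0],0],[[0,0,0],[0,0,0],0]])

```text
time_s: 30.15
ee_pos: [0.4556, -0.1271, 0.078]
eef_rot: [0.133, 0.991, -0.0, 0.0]
contact_force: [-1.2, 0.4, 5.6]
opening: 0.0266
gripper_force: 59.6
```

```bash
python3 meas.py w21
```

```text
[ 0.4556 -0.1271  0.078 ] [ 1.326e-01  9.912e-01 -2.000e-04  3.000e-04] [-1.21  0.4   5.58]
tip px [313.4 190.1]
[583.  178.6] 463 [19 32] z19 [0.4503 0.0361] z40 [0.4386 0.0129]
[323. 317.] 43 [43  1] z19 [ 0.4863 -0.1298] z40 [ 0.4688 -0.1258]
[314.1 338.2] 487 [31 19] z19 [ 0.5007 -0.1386] z40 [ 0.4808 -0.1332]
[548.5 357.9] 168 [19 23] z19 [0.6056 0.0324] z40 [0.5684 0.0098]
[ 70.  374.7] 116 [15 14] z19 [ 0.529 -0.382] z40 [ 0.5044 -0.3367]
```

Red module is gripped (opening 26.6 mm). Carrying it to the mouth of the red sleeve.

>>> jog_arm(increments=[[[0,0,0],[0,0,2],0],[[0,0,0],[0,0,5],0],[[0,0,0],[-3,0,8],0],[[0,0,5],[-6,0,8],0],[[0,0,10],[-10.2,3,8],0],[[0,0,15.2],[-10.2,8,8],0],[[0,0,15.2],[-10.2,13,8],0],[[0,0,15.2],[-10.2,17,8],0],[[0,0,15.2],[-10.2,20,8],0],[[0,0,15.2],[-10.2,20,8],0]])

```text
time_s: 31.2
ee_pos: [0.3528, 0.0758, 0.1575]
eef_rot: [-0.003, 1.0, 0.0, -0.0]
contact_force: [-0.2, -0.6, -2.0]
opening: 0.0266
gripper_force: 59.6
```

>>> jog_arm(increments=[[[0,0,0],[0,4,0],0],[[0,0,0],[0,8,0],0],[[0,0,0],[0,10.2,0],0],[[0,0,0],[0,10.2,0],0],[[0,0,0],[0,10.2,0],0],[[0,0,0],[0,10.2,0],0]])

```text
time_s: 31.8
ee_pos: [0.3533, 0.174, 0.1572]
eef_rot: [0.001, 1.0, -0.0, -0.0]
contact_force: [0.9, 0.4, -0.5]
opening: 0.0264
gripper_force: 59.7
```

```bash
cat > ins.py <<'E'
from h import *
import sys
s=r.state();print(s['ee_pos'].round(4),R.from_quat(s['eef_rot']).as_rotvec(degrees=True).round(2),'yaw',np.degrees(np.arctan2(*R.from_quat(s['eef_rot']).as_matrix()[[1,0],0])).round(2),s['contact_force'].round(2),s['torque'].round(2),s['opening'])
snap('wrist',sys.argv[1]);
E
python3 ins.py w22
```

```text
[0.3533 0.174  0.1572] [-1.7000e-01 -1.7996e+02  6.0000e-02] yaw 179.89 [ 0.93  0.41 -0.52] [ 0.01  0.03 -0.01] 0.026356716816307142
```

>>> jog_arm(increments=[[[0,0,0],[0,0.08,-3],0],[[0,0,0],[0,0.08,-6],0],[[0,0,0],[0,0.08,-7.2],0],[[0,0,0],[0,0.08,-7.2],0],[[0,0,0],[0.7,0.08,-7.2],0],[[0,0,0],[1.4,0.08,-7.2],0],[[0,0,0],[2.1,0.08,-7.2],0],[[0,0,0],[2.6,0.08,-7.2],0],[[0,0,0],[3,0.08,-7.2],0],[[0,0,0],[3,0.08,-7.2],0]])

```text
time_s: 32.85
ee_pos: [0.3843, 0.176, 0.0857]
eef_rot: [0.0, 1.0, 0.0, 0.001]
contact_force: [-0.6, 1.1, -1.7]
opening: 0.0262
gripper_force: 59.7
```

```bash
python3 ins.py w23
```

```text
[0.3843 0.176  0.0857] [5.0000e-02 1.7994e+02 2.0000e-02] yaw 179.97 [-0.56  1.06 -1.68] [-0.    0.08  0.01] 0.02620756055861794
```

>>> jog_arm(increments=[[[0,0,0],[0.6,-0.1,0],0],[[0,0,0],[1.2,-0.1,0],0],[[0,0,0],[1.8,-0.1,0],0],[[0,0,0],[2.4,-0.1,0],0],[[0,0,0],[3,-0.1,0],0],[[0,0,0],[3,-0.1,0],0]])

```text
time_s: 33.5
ee_pos: [0.4148, 0.175, 0.0855]
eef_rot: [0.0, 1.0, 0.0, 0.001]
contact_force: [0.4, 1.6, -1.9]
opening: 0.0266
gripper_force: 59.7
```

```bash
python3 ins.py w24
```

```text
[0.4148 0.175  0.0855] [7.0000e-02 1.7991e+02 2.0000e-02] yaw 179.96 [ 0.43  1.65 -1.9 ] [ 0.12 -0.01  0.08] 0.026611694714577517
```

>>> jog_arm(increments=[[[0,0,0],[0.8,0,0],0],[[0,0,0],[1.6,0,0],0],[[0,0,0],[2.4,0,0],0],[[0,0,0],[3.1,0,0],0],[[0,0,0],[3.6,0,0],0],[[0,0,0],[3.9,0,0],0],[[0,0,0],[3.9,0,0],0]])

```text
time_s: 34.25
ee_pos: [0.453, 0.175, 0.0854]
eef_rot: [0.0, 1.0, 0.0, 0.0]
contact_force: [0.3, 1.2, -1.4]
opening: 0.0266
gripper_force: 59.7
```

>>> jog_arm(increments=[[[0,0,0],[0.2,0,0],0],[[0,0,0],[0.3,0,0],0],[[0,0,0],[0.4,0,0],0],[[0,0,0],[0.4,0,0],0]])

```text
time_s: 34.65
ee_pos: [0.4563, 0.175, 0.0854]
eef_rot: [0.0, 1.0, 0.0, -0.0]
contact_force: [-1.0, 1.0, -1.0]
opening: 0.0264
gripper_force: 59.7
```

```bash
python3 ins.py w25
```

```text
[0.4563 0.175  0.0854] [-2.0000e-02 -1.7999e+02 -0.0000e+00] yaw 179.99 [-1.03  0.98 -0.95] [0.25 0.22 0.11] 0.02637517077602664
```

>>> jog_arm(increments=[[[0,0,0],[0.1,0,0],0],[[0,0,0],[0.2,0,0],0],[[0,0,0],[0.3,0,0],0],[[0,0,0],[0.3,0,0],0]])

```text
time_s: 35.1
ee_pos: [0.4596, 0.1749, 0.0854]
eef_rot: [0.0, 1.0, 0.0, 0.0]
contact_force: [-1.1, 1.1, -2.0]
opening: 0.0263
gripper_force: 59.7
```

>>> jog_arm(increments=[[[0,0,0],[0.1,0,0],0],[[0,0,0],[0.2,0,0],0],[[0,0,0],[0.2,0,0],0]])

```text
time_s: 35.4
ee_pos: [0.4604, 0.1748, 0.0851]
eef_rot: [0.0, 1.0, -0.0, -0.001]
contact_force: [-4.1, 1.9, -0.8]
opening: 0.0262
gripper_force: 59.8
```

>>> jog_arm(increments=[[[0,0,0],[0.1,0,0],0],[[0,0,0],[0.2,0,0],0],[[0,0,0],[0.2,0,0],0],[[0,0,0],[0.2,0,0],0]])

```text
time_s: 35.8
ee_pos: [0.4607, 0.1747, 0.0847]
eef_rot: [-0.0, 1.0, -0.0, -0.003]
contact_force: [-7.8, 1.1, 1.0]
opening: 0.0267
gripper_force: 60.0
```

>>> jog_arm(increments=[[[0,0,0],[0,0,-0.1],0],[[0,0,0],[0,0,-0.15],0],[[0,0,0],[0,0,-0.15],0]])

```text
time_s: 36.1
ee_pos: [0.4607, 0.1747, 0.0835]
eef_rot: [-0.0, 1.0, -0.0, -0.003]
contact_force: [-8.8, 0.4, 4.8]
opening: 0.0265
gripper_force: 60.5
```

Home: stopped by 8.8 N at the end wall and resting on the floor. Releasing, then going to the yellow module.

>>> jog_arm(increments=[[[0,0,0],[0,0,0],3.2],[[0,0,0],[0,0,0],4.5],[[0,0,0],[0,0,0],5.5],[[0,0,0],[0,0,0],5.5],[[0,0,0],[0,0,0],5.5],[[0,0,0],[0,0,3],5.5],[[0,0,0],[0,0,8],5.5],[[0,0,0],[-0.5,0,13],8.5],[[0,0,0],[-1,0,18],8.5],[[0,0,0],[-1,0,20],8.5]])

```text
time_s: 37.1
ee_pos: [0.4546, 0.1753, 0.2887]
eef_rot: [0.0, 1.0, 0.001, 0.003]
contact_force: [1.2, -0.6, -1.2]
opening: 0.085
gripper_force: 0.0
```

>>> jog_arm(increments=[[[0,0,0],[0,0,0],8.5],[[0,0,0],[0,0,0],8.5],[[0,0,0],[0,0,0],8.5]])

```text
time_s: 37.4
ee_pos: [0.4526, 0.1747, 0.2823]
eef_rot: [0.0, 1.0, -0.0, -0.001]
contact_force: [0.4, 0.7, 0.1]
opening: 0.0848
gripper_force: 0.0
```

```bash
python3 ins.py w26
python3 - <<'E'
from h import *
im=cv2.imread('pics/w26.png'); o=ortho(im,'wrist',0.026,0.40,0.60,0.10,0.36,2500)
h=cv2.cvtColor(o,cv2.COLOR_BGR2HSV); m=cv2.inRange(h,(0,120,40),(8,255,255))|cv2.inRange(h,(172,120,40),(180,255,255))
for x in (.43,.44,.445,.45,.46,.47,.48,.49,.52):
    c=np.flatnonzero(m[int((.6-x)*2500)]); print(x,(0.36-c[[0,-1]]/2500).round(4) if len(c) else None)
E
```

```text
[0.4526 0.1747 0.2823] [-5.0000e-02 -1.7985e+02  6.0000e-02] yaw 179.97 [0.39 0.72 0.12] [-0.04 -0.03 -0.04] 0.08482483169065112
0.43 None
0.44 None
0.445 [0.186  0.1632]
0.45 [0.1876 0.1616]
0.46 [0.1888 0.1608]
0.47 [0.1892 0.1604]
0.48 [0.2108 0.142 ]
0.49 [0.21   0.1424]
0.52 [0.208  0.1448]
```

Red's tail sticks out 36 mm (end at x≈0.4445), as it should. The fit says the sleeve's y is about 1.4 mm greater than I used, so I'll apply that for yellow.

>>> jog_arm(increments=[[[0,0,0],[0,-5,0.5],8.5],[[0,0,0],[0,-10,0.5],8.5],[[0,0,0],[0,-15,0.5],8.5],[[0,0,0],[0,-20,0.5],8.5],[[0,0,0],[0,-25,0.5],8.5],[[0,0,0],[0,-30,0.5],8.5],[[0,0,0],[0,-35,0.5],8.5],[[0,0,0],[1,-40,0],8.5],[[0,0,0],[2,-45,0],8.5],[[0,0,0],[2.9,-45,0],8.5]])

```text
time_s: 38.45
ee_pos: [0.4821, -0.2805, 0.2818]
eef_rot: [0.004, 1.0, -0.0, -0.001]
contact_force: [0.1, 1.4, -0.1]
opening: 0.0852
gripper_force: 0.0
```

>>> jog_arm(increments=[[[0,0,4],[0,-5,0],8.5],[[0,0,9],[0,-10,0],8.5],[[0,0,9],[0,-11.5,0],8.5],[[0,0,9],[0,-11.5,0],8.5],[[0,0,9],[0,-11.5,0],8.5],[[0,0,9],[0,-11.5,0],8.5]])

```text
time_s: 39.05
ee_pos: [0.4824, -0.3882, 0.2834]
eef_rot: [-0.079, 0.997, 0.001, -0.0]
contact_force: [0.4, 0.4, 0.2]
opening: 0.0847
gripper_force: 0.0
```

```bash
python3 ins.py w27;python3 meas.py w28
```

```text
[ 0.4824 -0.3882  0.2834] [ 1.4200e+01 -1.7939e+02 -1.5000e-01] yaw -170.95 [0.37 0.41 0.17] [-0.04  0.04  0.01] 0.08466936423320497
[ 0.4826 -0.3883  0.2837] [-7.910e-02  9.969e-01  5.000e-04 -3.000e-04] [0.7  0.42 0.56]
tip px [314.2 189.4]
[589.2 193.1] 39 [6 9] z19 [0.4404 0.0413] z40 [0.4382 0.0136]
[311.8 209.3] 215 [17 16] z19 [ 0.5292 -0.3832] z40 [ 0.5213 -0.3842]
[  7.4 266.4] 402 [21 74] z19 [ 0.7612 -0.979 ] z40 [ 0.7387 -0.9426]
[311.8 247.6] 97 [12 10] z19 [ 0.5784 -0.3754] z40 [ 0.5674 -0.377 ]
[634.9 267. ] 133 [11 27] z19 [0.5642 0.337 ] z40 [0.5541 0.2906]
[ 48.1 295.4] 332 [21 22] z19 [ 0.7886 -0.8512] z40 [ 0.7645 -0.8228]
[612.6 397.3] 55 [15  6] z19 [1.1511 0.9051] z40 [1.1041 0.823 ]
```

>>> jog_arm(increments=[[[0,0,0],[-0.08,-0.25,-4],8.5],[[0,0,0],[-0.08,-0.25,-8],8.5],[[0,0,0],[-0.08,-0.25,-12],8.5],[[0,0,0],[-0.08,-0.25,-16],8.5],[[0,0,0],[-0.08,-0.25,-18.5],8],[[0,0,0],[-0.08,-0.25,-20],7],[[0,0,0],[-0.08,-0.25,-20.4],6],[[0,0,0],[-0.08,-0.25,-20.5],5],[[0,0,0],[-0.08,-0.25,-20.5],5],[[0,0,0],[-0.08,-0.25,-20.5],5]])

```text
time_s: 40.15
ee_pos: [0.4824, -0.3934, 0.0805]
eef_rot: [-0.078, 0.997, -0.001, 0.001]
contact_force: [0.7, -0.3, -0.3]
opening: 0.0501
gripper_force: 0.0
```

>>> jog_arm(increments=[[[0,0,0],[0,0,0],4],[[0,0,0],[0,0,0],3.5],[[0,0,0],[0,0,0],3],[[0,0,0],[0,0,0],1],[[0,0,0],[0,0,0],0],[[0,0,0],[0,0,0],0],[[0,0,0],[0,0,0],0],[[0,0,0],[0,0,0],0]])

```text
time_s: 40.95
ee_pos: [0.4818, -0.3928, 0.0795]
eef_rot: [-0.078, 0.997, -0.0, 0.0]
contact_force: [-1.0, 0.7, 4.8]
opening: 0.0263
gripper_force: 59.7
```

```bash
python3 ins.py w29
```

```text
[ 0.4818 -0.3928  0.0795] [-1.4090e+01  1.7942e+02 -5.0000e-02] yaw -171.02 [-1.01  0.73  4.77] [0.29 0.21 0.08] 0.026315062089529908
```

>>> jog_arm(increments=[[[0,0,0],[0,0,2],0],[[0,0,0],[0,0,5],0],[[0,0,0],[-3,0,9],0],[[0,0,-4],[-7,1,10],0],[[0,0,-9],[-11,4,10],0],[[0,0,-9],[-12.9,8,10],0],[[0,0,-9],[-12.9,13,10],0],[[0,0,-9],[-12.9,17,10],0],[[0,0,-9],[-12.9,20,10],0],[[0,0,-9],[-12.9,20,10],0]])

```text
time_s: 42.0
ee_pos: [0.3509, -0.1888, 0.1784]
eef_rot: [-0.002, 1.0, 0.001, -0.001]
contact_force: [-0.3, -0.3, -1.7]
opening: 0.0267
gripper_force: 59.4
```

>>> jog_arm(increments=[[[0,0,0],[0,5,0],0],[[0,0,0],[0,10,0],0],[[0,0,0],[0,15,0],0],[[0,0,0],[0,20,0],0],[[0,0,0],[0,25,0],0],[[0,0,0],[0,30,0],0],[[0,0,0],[0,35,0],0],[[0,0,0],[0,40,0],0],[[0,0,0],[0,40,0],0],[[0,0,0],[0,40,0],0]])

```text
time_s: 43.0
ee_pos: [0.3526, 0.2083, 0.1786]
eef_rot: [-0.001, 1.0, -0.0, -0.0]
contact_force: [-0.1, -0.7, -1.0]
opening: 0.0264
gripper_force: 59.7
```

>>> jog_arm(increments=[[[0,0,0],[0,5,0],0],[[0,0,0],[0,10,0],0],[[0,0,0],[0,12.5,0],0],[[0,0,0],[0,12.5,0],0],[[0,0,0],[0,12.5,0],0],[[0,0,0],[0,12.5,0],0]])

```text
time_s: 43.6
ee_pos: [0.3528, 0.3303, 0.1785]
eef_rot: [0.002, 1.0, -0.001, -0.001]
contact_force: [-0.4, -0.3, -0.8]
opening: 0.0266
gripper_force: 60.0
```

```bash
python3 ins.py w30
```

```text
[0.3528 0.3303 0.1785] [-3.0000e-01 -1.7993e+02  1.3000e-01] yaw 179.81 [-0.44 -0.25 -0.81] [0.01 0.1  0.02] 0.02660191866298423
```

>>> jog_arm(increments=[[[0,0,0.15],[0,0.18,-4],0],[[0,0,0.15],[0,0.18,-8],0],[[0,0,0.15],[0,0.18,-9.2],0],[[0,0,0.15],[0,0.18,-9.2],0],[[0,0,0.15],[0,0.18,-9.2],0],[[0,0,0.15],[0.5,0.18,-9.2],0],[[0,0,0.15],[0.9,0.18,-9.2],0],[[0,0,0.15],[0.9,0.18,-9.2],0]])

```text
time_s: 44.45
ee_pos: [0.3632, 0.3349, 0.0881]
eef_rot: [-0.001, 1.0, 0.001, 0.001]
contact_force: [0.4, -0.1, -1.9]
opening: 0.0266
gripper_force: 59.9
```

```bash
python3 ins.py w31
```

```text
[0.3632 0.3349 0.0881] [-1.6000e-01  1.7985e+02  1.5000e-01] yaw -179.9 [ 0.44 -0.07 -1.85] [-0.02  0.06 -0.01] 0.026560935290814967
```

>>> jog_arm(increments=[[[0,0,-0.1],[0,-0.27,-0.15],0],[[0,0,-0.1],[0,-0.27,-0.15],0],[[0,0,-0.1],[0,-0.27,-0.15],0],[[0,0,-0.1],[0.5,-0.27,-0.15],0],[[0,0,-0.1],[1,-0.27,-0.15],0],[[0,0,-0.1],[1.5,-0.27,-0.15],0],[[0,0,-0.1],[2,-0.27,-0.15],0],[[0,0,-0.1],[2.2,-0.27,-0.15],0],[[0,0,-0.1],[2.2,-0.27,-0.15],0]])

```text
time_s: 45.4
ee_pos: [0.3814, 0.3313, 0.0847]
eef_rot: [-0.001, 1.0, 0.0, -0.003]
contact_force: [-6.5, 1.6, 1.5]
opening: 0.0263
gripper_force: 60.3
```

```bash
python3 ins.py w32
```

```text
[0.3814 0.3313 0.0847] [ 1.2000e-01 -1.7966e+02 -3.0000e-02] yaw -179.92 [-6.46  1.63  1.51] [0.26 1.18 0.11] 0.026255630639374365
```

Some contact (6.5 N) because z is about 2 mm low. Backing off, raising and going in again.

>>> jog_arm(increments=[[[0,0,0],[-0.8,0.05,0],0],[[0,0,0],[-1.5,0.05,0.2],0],[[0,0,0],[-1.5,0.05,0.2],0],[[0,0,0],[-1.5,0.05,0.2],0]])

```text
time_s: 45.85
ee_pos: [0.3687, 0.3322, 0.0876]
eef_rot: [-0.0, 1.0, 0.0, 0.0]
contact_force: [-0.2, 0.8, -1.6]
opening: 0.0264
gripper_force: 60.0
```

```bash
python3 ins.py w33
```

```text
[0.3687 0.3322 0.0876] [-7.0000e-02  1.7996e+02  1.0000e-02] yaw -179.96 [-0.18  0.83 -1.6 ] [-0.05  0.07  0.02] 0.02641790790433516
```

>>> jog_arm(increments=[[[0,0,0],[0.4,0,-0.06],0],[[0,0,0],[0.8,0,-0.06],0],[[0,0,0],[1.2,0,-0.06],0],[[0,0,0],[1.6,0,-0.06],0],[[0,0,0],[2,0,-0.06],0],[[0,0,0],[2,0,-0.06],0]])

```text
time_s: 46.5
ee_pos: [0.3895, 0.3321, 0.0868]
eef_rot: [0.0, 1.0, 0.0, 0.0]
contact_force: [0.2, -0.8, -1.3]
opening: 0.0262
gripper_force: 60.0
```

```bash
python3 ins.py w34
```

```text
[0.3895 0.3321 0.0868] [1.0000e-02 1.7996e+02 2.0000e-02] yaw 179.99 [ 0.22 -0.81 -1.25] [-0.08  0.05  0.  ] 0.026192171208170568
```

Clear. Pushing on towards home in two steps.

>>> jog_arm(increments=[[[0,0,0],[0.6,0,0],0],[[0,0,0],[1.2,0,0],0],[[0,0,0],[1.8,0,0],0],[[0,0,0],[2.4,0,0],0],[[0,0,0],[3,0,0],0],[[0,0,0],[3,0,0],0]])

```text
time_s: 47.15
ee_pos: [0.4199, 0.3322, 0.0869]
eef_rot: [0.0, 1.0, 0.0, 0.001]
contact_force: [-0.7, 1.1, -1.0]
opening: 0.0263
gripper_force: 59.9
```

>>> jog_arm(increments=[[[0,0,0],[0.7,0,0],0],[[0,0,0],[1.4,0,0],0],[[0,0,0],[2.1,0,0],0],[[0,0,0],[2.6,0,0],0],[[0,0,0],[3,0,0],0],[[0,0,0],[3.2,0,0],0],[[0,0,0],[3.4,0,0],0],[[0,0,0],[3.4,0,0],0]])

```text
time_s: 47.95
ee_pos: [0.4527, 0.332, 0.0868]
eef_rot: [-0.0, 1.0, 0.0, 0.0]
contact_force: [0.5, -0.4, -0.6]
opening: 0.026
gripper_force: 59.9
```

```bash
python3 ins.py w35
```

```text
[0.4527 0.332  0.0868] [-4.0e-02  1.8e+02  0.0e+00] yaw -179.97 [ 0.5  -0.44 -0.59] [ 0.03  0.05 -0.01] 0.025994956265592742
```

>>> jog_arm(increments=[[[0,0,0],[0.2,0,0],0],[[0,0,0],[0.4,0,0],0],[[0,0,0],[0.6,0,0],0],[[0,0,0],[0.7,0,0],0],[[0,0,0],[0.7,0,0],0]])

```text
time_s: 48.5
ee_pos: [0.4593, 0.332, 0.0867]
eef_rot: [-0.0, 1.0, 0.0, -0.0]
contact_force: [-2.7, 1.3, -0.4]
opening: 0.0263
gripper_force: 60.0
```

>>> jog_arm(increments=[[[0,0,0],[0.1,0,0],0],[[0,0,0],[0.2,0,0],0],[[0,0,0],[0.2,0,0],0],[[0,0,0],[0.2,0,0],0]])

```text
time_s: 48.9
ee_pos: [0.4596, 0.3319, 0.0863]
eef_rot: [-0.001, 1.0, -0.0, -0.002]
contact_force: [-6.3, 0.9, 1.4]
opening: 0.0267
gripper_force: 60.1
```

>>> jog_arm(increments=[[[0,0,0],[0.1,0,0],0],[[0,0,0],[0.15,0,-0.1],0],[[0,0,0],[0.15,0,-0.15],0],[[0,0,0],[0.15,0,-0.15],0]])

```text
time_s: 49.3
ee_pos: [0.4597, 0.3319, 0.0851]
eef_rot: [-0.001, 1.0, 0.0, -0.003]
contact_force: [-11.2, 0.1, 6.1]
opening: 0.0264
gripper_force: 60.8
```

>>> jog_arm(increments=[[[0,0,0],[0,0,0],3.2],[[0,0,0],[0,0,0],4.5],[[0,0,0],[0,0,0],5.5],[[0,0,0],[0,0,0],5.5],[[0,0,0],[0,0,0],5.5],[[0,0,0],[0,0,3],5.5],[[0,0,0],[0,0,8],5.5],[[0,0,0],[-0.5,0,13],8.5],[[0,0,0],[-1,0,18],8.5],[[0,0,0],[-1,0,20],8.5]])

```text
time_s: 50.3
ee_pos: [0.4542, 0.3329, 0.2907]
eef_rot: [-0.0, 1.0, 0.002, 0.003]
contact_force: [0.8, 0.0, -0.1]
opening: 0.0846
gripper_force: 0.0
```

>>> jog_arm(increments=[[[0,0,0],[-5,-4,4],8.5],[[0,0,0],[-8,-8,8],8.5],[[0,0,0],[-8,-12,10],8.5],[[0,0,0],[-8,-14,10],8.5],[[0,0,0],[-8,-14,10],8.5],[[0,0,0],[-8,-14,10],8.5],[[0,0,0],[-8,-14,10],8.5]])

```text
time_s: 51.0
ee_pos: [0.3732, 0.1924, 0.3848]
eef_rot: [-0.0, 1.0, 0.0, -0.0]
contact_force: [-0.4, -0.8, 0.4]
opening: 0.0852
gripper_force: 0.0
```

```bash
python3 ins.py w36
python3 - <<'E'
from h import *
im=cv2.imread('pics/w36.png'); o=ortho(im,'wrist',0.026,0.40,0.60,0.12,0.39,2500)
h=cv2.cvtColor(o,cv2.COLOR_BGR2HSV)
for n,m in(('red',cv2.inRange(h,(0,120,40),(8,255,255))|cv2.inRange(h,(172,120,40),(180,255,255))),('yel',cv2.inRange(h,(18,110,40),(34,255,255)))):
  for x in (.435,.44,.443,.446,.45,.46,.47,.48,.52):
    c=np.flatnonzero(m[int((.6-x)*2500)]); print(n,x,(0.39-c[[0,-1]]/2500).round(4) if len(c) else None)
E
```

```text
[0.3732 0.1924 0.3848] [ 7.0000e-02 -1.7998e+02 -2.0000e-02] yaw -179.96 [-0.35 -0.79  0.45] [ 0.01  0.02 -0.04] 0.08516921762645153
red 0.435 None
red 0.44 None
red 0.443 [0.186  0.1644]
red 0.446 [0.188  0.1624]
red 0.45 [0.188 0.162]
red 0.46 [0.1896 0.1608]
red 0.47 [0.19   0.1608]
red 0.48 [0.212  0.1424]
red 0.52 [0.2084 0.1452]
yel 0.435 None
yel 0.44 None
yel 0.443 [0.3404 0.316 ]
yel 0.446 [0.344 0.316]
yel 0.45 [0.3448 0.316 ]
yel 0.46 [0.3468 0.3144]
yel 0.47 [0.3476 0.3136]
yel 0.48 [0.3664 0.2936]
yel 0.52 [0.3656 0.2964]
```

View pics/w36.png

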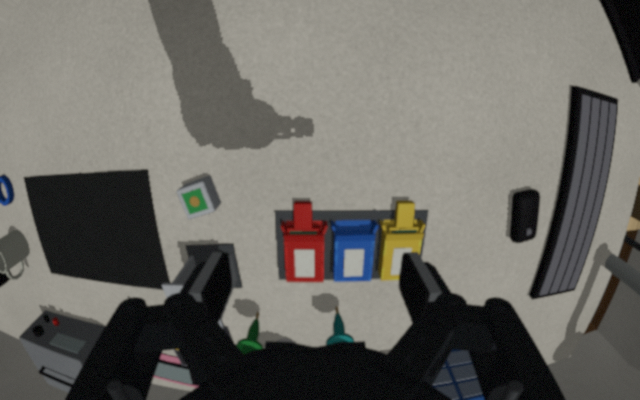

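The last view shows red (303,215) and yellow (404,213) fully home with only their tails out, the mat empty and no blue module. The probe was seen back in its stand earlier. Handing in.

```bash
python3 -c "
from cell import r; print(r.job_done())"
```

```text
the job is handed in; nothing more can be done
None
```

I touched the reference disc, the red and yellow modules' pads and the reference disc again in the order asked, touching red's black pad twice to centre it; the probe is back in its stand, both modules are home in their sleeves, there was no blue module, and the job is handed in.

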